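# Line up border printing blocks on the register board

## Robot

A 7-joint arm with a two-finger parallel gripper is mounted at the origin on a cart in front of the work surface, level with it; the furniture and walls round the work are solid. World frame = base frame: x ahead of the robot, y to its left, z up, the work surface at z = 0. Lengths are in mm, angles in rad, forces in N, time in s.
With the tool pointing down it reaches from about 400 to 875 mm from the base axis. Payload 4.4 kg.
Tool frame: the origin (TCP) lies midway between the tips of the shut fingers; the grasp point (between the pads) lies 19 mm behind it; x points along the fingers, y is the direction in which the jaws open and shut, and the axes are right-handed (so a half turn about x gives the same grasp; the last joint's range is limited). The gripper opens to 85 mm and grips with 20 to 120 N. Pads are 22 mm wide; open, the fingers measure 114 mm over their backs; the gripper's body (76 mm by 85 mm) begins 54 mm behind the grasp point. The pads swing forward as they close: fully open they stand 13 mm farther back than shut.
Start: joints at [1.203, 0.628, 0.038, 1.517, -0.027, 0.996, -0.02], TCP at [193.233, -620.628, 231.313] pointing down, gripper open.
Joint ranges: [-3.06, 3.06], [-0.37, 2.12], [-1.25, 1.32], [0.18, 2.47], [-1.1, 4.24], [0.23, 1.98], [-2.94, 2.94]. Speed limits (rad/s): [2.57, 2.57, 3.14, 3.14, 3.14, 3.14, 3.14].

## Interface

Orientations are given as [roll, pitch, yaw] about the fixed x, y, z axes, in that order (R = Rz(yaw) Ry(pitch) Rx(roll)).
In Python, from cell import ctrl gives the robot as it stands.
- The arm moves only by the tool arm_command, never from a script. Its argument "series" is a list of rows, each a list of 7 numbers: the opening, from 0 (shut) to 1 (fully open), then the shift along the world's x, y, z in cm, then the turn, a rotation vector about the world's x, y, z in degrees. In form: [[claw, x, y, z, rx, ry, rz], ...]. A call has 1 to 20 rows; each row shifts and turns the commanded pose from where the row before left it; what a row does not reach is not made up. A row lasts 1/12 s, in which the tool goes at most 41.7 mm and 7.16 degrees, less where a joint would pass 70% of its speed; a pose out of reach is approached as far as the arm can. A call with a gripper value outside its range is refused whole. The fingers move at their own pace and stop on an object; the grip force is fixed at half the most. Time passes only in rows, so rows that do not move let the fingers close. It gives the time, the measured TCP pose, the force and the opening at its end, in the units of the state.
- ctrl.read_state(): the state, without advancing time (a new reading comes with each control period).
- ctrl.get_image(name): name is "scene" or "top" or "wrist"; returns the picture (384x512x3 uint8, blue, green, red); there is no depth.
- ctrl.calibration(name): a dict with "fovy" (degrees; the focal length in pixels is half the picture's height over the tangent of half this angle, whatever the lens; pixels are square), "cx", "cy" (the principal point, pixels), "cam_to_world" (4x4, takes a point from camera to world coordinates); the wrist camera has in their place "T_tool_cam" (4x4, takes a point from camera to tool coordinates, whose origin is the TCP and whose axes are the tool frame's). Camera axes: x right, y up, looking along -z (the intrinsics and any distortion apply to the point x, -y, -z); pixel columns grow to the right and rows downward; lengths in mm; the calibration is good to about 2 mm. A picture is of the moment at which its call begins: read the wrist's pose just before it. calibration takes no time and is no camera call.
- ctrl.finish_job(): hands the job in, once; it reports no verdict.
Trained networks look in the newest picture that a camera, given by its name, has taken for a name from the list of things; names that differ only in an ending like _2 or _b are one class to them, and where a whole thing is asked for, a point or a joint stands for the part that bears it (a point fixed in the world has none). Each returns a list of dicts, best first, with "conf" (0 to 1); they miss things now and then, are a little off and sometimes report something else, mostly with a low value. They report only what shows in the picture. A call takes as long as a camera call. They do not tell look-alikes from the thing itself.
- ctrl.spot_in(label, camera): "centre" ([x, y, z] in mm, in world coordinates, good to about 4 mm: the middle of the surface that is visible of it).
The state is a dict: "clock": time; "qpos": joint angles; "qd": joint speeds; "tau": joint torques, N m; "eef_pos": TCP position; "tool_rot": TCP orientation; "force": force on the tool from outside, world axes, zero at the start; "torque": the same for the moment, N m; "width": finger opening in mm.
Only numpy, scipy, OpenCV 4.12 (cv2) and the standard library are available. Lean on these libraries where they do the work, as an engineer would, in place of code of your own. Each camera call takes 0.05 s, during which the arm holds its last target.

## Task

Set up the register board for checking a border repeat. First turn the long wooden rail end for end and lay it on the board, flush along the far fence with its brass end hard up against the left-hand stop; then line up every one of the black hand printing blocks that stand loose on the table in front of the board, in one tight row on the board, in front of the rail, upright, each with a short side flush against the rail, the first with a long side tight against the stop and each next one tight against the one before. Leave the dropper bottle, the cup and the dabber where they are, and let go of everything at the end.

Things in the scene. Friction and masses are not known exactly. Their poses are not given: they have to be found in the camera images.
- register_board: Fixed plywood board, 14 mm thick; at yaw 0 its +x points away from the robot, +y to the left. Origin: on the table; the plate spans x -65 to +85, y -145 to +145 mm. Two aluminium bars 12 mm thick stand 20 mm above the plate (tops 34 mm above the table): far fence along the +x edge, inner face at x = +70 mm; stop along the left edge, inner face at y = +133 mm. Other edges open.
- fence_corner (a point): On the plate's top (14 mm above the table) where the inner faces of far fence and stop meet; axes as the board's. Rail home: its middle at x -12, y -120 mm from here, its near face at x -24. Blocks home: origins at x -59 mm and y -26, -78, -130, -182 mm (no gaps; 0.4 mm more per block is normal).
- rail: Loose straight hardwood rail 240 (its x) x 24 (y) x 20 mm high, 0.11 to 0.23 kg; origin: centre of its underside. The +x end wears a brass shoe 25 mm long, the -x end is plain with a dark hanging hole. Starts on the table left of the board, roughly parallel to the far fence, brass end to the right (wrong way round); home, its +x lies along the board's +y.
- rail_brass (a point): Middle of the rail's brass end face, 10 mm above its underside.
- rail_plain (a point): Middle of the rail's plain wooden end face, 10 mm above its underside.
- block1: Loose black wooden hand printing block, carved face down (four alike; three or four present). Base 52 (its x) x 70 (y) mm, 28 mm high, sides slightly tapered; on it a central grip 22 (x) x 30 (y) mm, from 28 to 58 mm above the underside. About 0.08 kg. Origin: centre of the underside. Half a turn makes no difference; in the row its x lies along the board's y.
- block2: Loose black wooden hand printing block, carved face down (four alike; three or four present). Base 52 (its x) x 70 (y) mm, 28 mm high, sides slightly tapered; on it a central grip 22 (x) x 30 (y) mm, from 28 to 58 mm above the underside. About 0.08 kg. Origin: centre of the underside. Half a turn makes no difference; in the row its x lies along the board's y.
- block3: Loose black wooden hand printing block, carved face down (four alike; three or four present). Base 52 (its x) x 70 (y) mm, 28 mm high, sides slightly tapered; on it a central grip 22 (x) x 30 (y) mm, from 28 to 58 mm above the underside. About 0.08 kg. Origin: centre of the underside. Half a turn makes no difference; in the row its x lies along the board's y.
- block4: Loose black wooden hand printing block, carved face down (four alike; three or four present). Base 52 (its x) x 70 (y) mm, 28 mm high, sides slightly tapered; on it a central grip 22 (x) x 30 (y) mm, from 28 to 58 mm above the underside. About 0.08 kg. Origin: centre of the underside. Half a turn makes no difference; in the row its x lies along the board's y.
- bottle: Bystander: amber dropper bottle, 33 mm across, 102 mm tall; origin: centre of the underside. It stands beyond the rail's starting place. Must not be disturbed.
- cup: Bystander: mottled cream cup, 65 mm across, 48 mm tall; origin: centre of the underside. It stands to the right of the board.
- inking_dabber: Bystander: black dabber with a knob handle, 52 mm across, 71 mm tall; origin: centre of the underside. It stands left of the board near the grey vice.
Things that resemble listed ones, but are neither listed nor needed, are in the scene too. What is shaped like the block3 but blue is not meant.

How it is judged:
By the outcome, as a careful person would: the job done as asked, in the order asked, and still so for the second after the job is handed in, with the robot touching nothing.
Of block1, block2, block3, block4 only 3 to 4 are there at a start; the rules pass over those that are not, and their reading is None.
At some moment in a run one of block1, block2, block3, block4 may be knocked a few centimetres aside while the robot is not near it.
Once in a run the grip may slacken for a moment while it holds something.
It also fails if it takes over 210 s, if anything falls off the work surface, if the arm or the gripper's body presses on something with over 40 N, if the wrist force passes 120 N, or if a joint passes its speed limit or range.

## Working session

There is one attempt and no reset: what is moved stays moved. The work goes in short steps, Python scripts to look and compute and a tool call to move; the robot and the scene stay as the last step left them, time stands still between calls to the robot, and variables do not carry over. Pictures are saved under pics/ and viewed, and the job is handed in when it is done.

Besides the shell and the picture viewer there is one more tool, called after "Emit:" as name(argument=value, ...) on one line, values as JSON. arm_command: Moves the arm, as the interface text tells. Its arguments: {"type":"object","properties":{"series":{"type":"array"}},"required":["series"]}

```bash
ls; mkdir -p pics
cat > h.py <<'E'
import numpy as np,cv2
from cell import ctrl
def snap(n,f):
    im=np.array(ctrl.get_image(n)); cv2.imwrite('pics/'+f+'.png',im); return im
E
python3 - <<'E'
from h import *
s=ctrl.read_state();print({k:np.round(v,3) if not isinstance(v,str) else v for k,v in s.items()})
for n in ['scene','top','wrist']:
    print(n,ctrl.calibration(n)); snap(n,n+'0')
E
```

```text
pics
{'clock': np.float64(0.0), 'qpos': array([ 1.203,  0.629,  0.038,  1.518, -0.027,  0.996, -0.02 ]), 'qd': array([ 0.001, -0.   , -0.   ,  0.   ,  0.001, -0.001,  0.   ]), 'tau': array([ 1.0000e-03, -5.6339e+01,  1.2260e+00, -1.9344e+01,  1.1000e-02,
        1.1000e-02,  0.0000e+00]), 'eef_pos': array([ 193.054, -620.004,  230.37 ]), 'tool_rot': array([-1.56 ,  1.569,  1.883]), 'force': array([ 0.242, -0.288, -0.871]), 'torque': array([ 0.056, -0.001,  0.021]), 'width': np.float64(85.642)}
scene {'fovy': 50.63208489435539, 'cx': 255.64502286291545, 'cy': 193.997609392104, 'cam_to_world': array([[-8.69975658e-01,  3.75127226e-01, -3.20034246e-01,
         1.44506511e+02],
       [-4.92867531e-01, -6.41841168e-01,  5.87470435e-01,
         5.26095082e+02],
       [ 1.49650004e-02,  6.68819467e-01,  7.43274222e-01,
         8.90559467e+02],
       [ 0.00000000e+00,  0.00000000e+00,  0.00000000e+00,
         1.00000000e+00]])}
top {'fovy': 52.06270277219771, 'cx': 250.70658356025632, 'cy': 192.879770008411, 'cam_to_world': array([[ 2.58527589e-02,  9.84609266e-01, -1.72847415e-01,
         3.41339919e+02],
       [-9.99626966e-01,  2.69856836e-02,  4.20740530e-03,
        -1.35752075e+02],
       [ 8.80705590e-03,  1.72674164e-01,  9.84939627e-01,
         1.14192793e+03],
       [ 0.00000000e+00,  0.00000000e+00,  0.00000000e+00,
         1.00000000e+00]])}
wrist {'fovy': 70.19261642041643, 'cx': 254.2865125867318, 'cy': 186.4151954530725, 'T_tool_cam': array([[-1.00740449e-03,  2.77124252e-01, -9.60833562e-01,
        -1.43352718e+02],
       [ 9.99999456e-01,  5.40358051e-04, -8.92618305e-04,
        -1.63263369e+00],
       [ 2.71827971e-04, -9.60833938e-01, -2.77124645e-01,
        -7.02367096e+01],
       [ 0.00000000e+00,  0.00000000e+00,  0.00000000e+00,
         1.00000000e+00]])}
```

View pics/scene0.png

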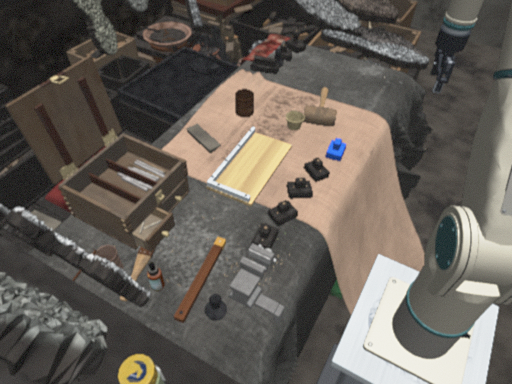

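View pics/top0.png

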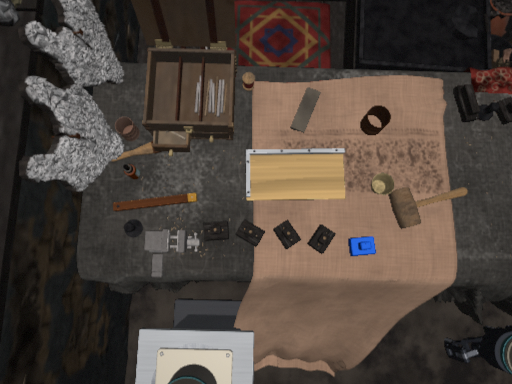

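View pics/wrist0.png

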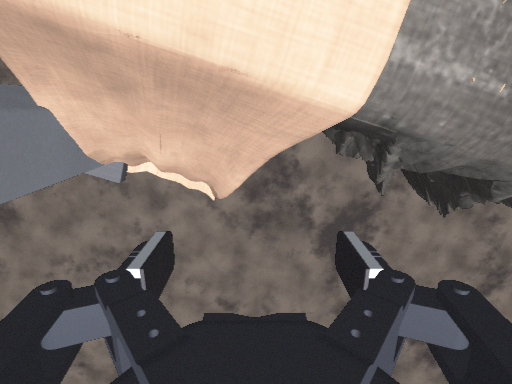

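The top view shows four black blocks at (216,231), (250,232), (287,234) and (320,239). The blue look-alike at (362,246) is excluded, and so are the dabber at (133,227) and the grey vice at (175,240). The rail lies at (113–197,193–208) with its brass end on the right. The board is at (246–345,149–200), the bottle at (130,171) and the cup at (382,184).

```bash
cat >> h.py <<'E'
from scipy.spatial.transform import Rotation as R
def cam(n,s=None):
    c=ctrl.calibration(n); f=192/np.tan(np.radians(c['fovy'])/2)
    if n=='wrist':
        s=s or ctrl.read_state()
        T=np.eye(4);T[:3,:3]=R.from_euler('xyz',s['tool_rot']).as_matrix();T[:3,3]=s['eef_pos'];T=T@np.array(c['T_tool_cam'])
    else: T=np.array(c['cam_to_world'])
    return f,c['cx'],c['cy'],T
def unproj(C,px,z):
    f,cx,cy,T=C; px=np.atleast_2d(np.array(px,float))
    d=np.c_[(px[:,0]-cx)/f,-(px[:,1]-cy)/f,-np.ones(len(px))]@T[:3,:3].T
    return T[:3,3]+d*((z-T[2,3])/d[:,2])[:,None]
def proj(C,P):
    f,cx,cy,T=C; P=np.atleast_2d(np.array(P,float))
    p=(P-T[:3,3])@T[:3,:3]
    return np.c_[cx+f*p[:,0]/-p[:,2],cy-f*p[:,1]/-p[:,2]]
E
python3 - <<'E'
from h import *
im=cv2.imread('pics/top0.png')
c=im[140:260,100:400]
cv2.imwrite('pics/t1.png',cv2.resize(c[:,:150],None,fx=5,fy=5,interpolation=2))
cv2.imwrite('pics/t2.png',cv2.resize(c[:,130:290],None,fx=5,fy=5,interpolation=2))
C=cam('top')
np.set_printoptions(suppress=True,precision=1)
for l in ['register_board','rail','rail_brass','rail_plain','block1','bottle','cup','inking_dabber']:
    for r in ctrl.spot_in(l,'top')[:6]: print(l,np.round(r['conf'],2),np.array(r['centre']),proj(C,r['centre'])[0])
print(ctrl.read_state()['clock'])
E
```

```text
register_board 0.91 [ 596.5 -274.8   13.8] [296.8 175. ]
register_board 0.19 [507.9 136.8  19.7] [154.2 200.7]
rail 0.87 [501.2 134.3  19.5] [155. 203.]
rail 0.27 [580.2 201.5  57.4] [129.9 172.7]
rail_brass 0.77 [505.7 131.6  21.6] [155.8 201.4]
rail_plain 0.85 [501.  137.3  22.7] [153.7 202.9]
rail_plain 0.53 [ 596.9 -274.1   14. ] [296.6 174.8]
block1 0.97 [ 398.9 -455.9   28.9] [361.3 244. ]
block1 0.9 [ 416.6 -246.    29.1] [287.  235.8]
block1 0.8 [ 414.7 -340.8   33.4] [320.8 237.2]
block1 0.61 [427.  -46.   29.3] [216.3 230.2]
block1 0.56 [ 422.8 -144.7   27.3] [251.1 232.7]
block1 0.44 [506.7 137.3  21.1] [153.9 201. ]
bottle 0.56 [582.5 200.6  58.8] [130.1 171.8]
cup 0.92 [ 574.  -527.1   25.6] [384.1 184. ]
inking_dabber 0.71 [424.5 189.3  19.3] [133.8 229.1]
0.55
```

View pics/t1.png

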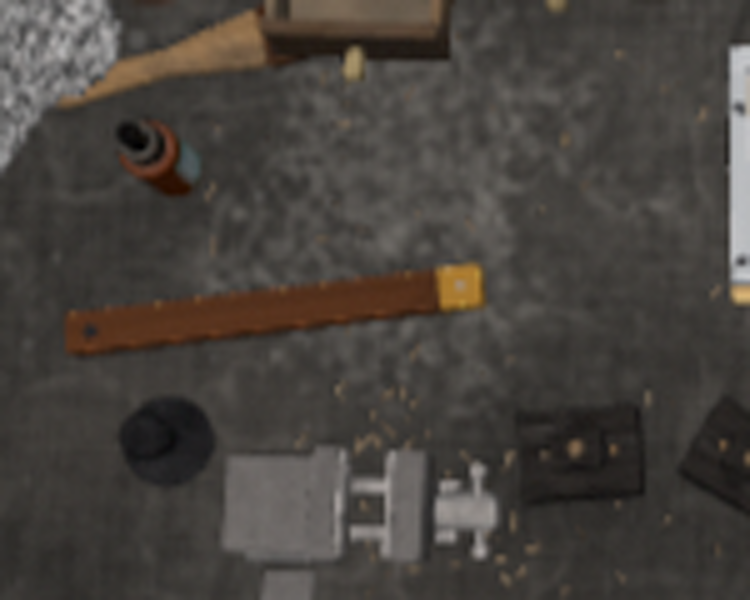

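View pics/t2.png

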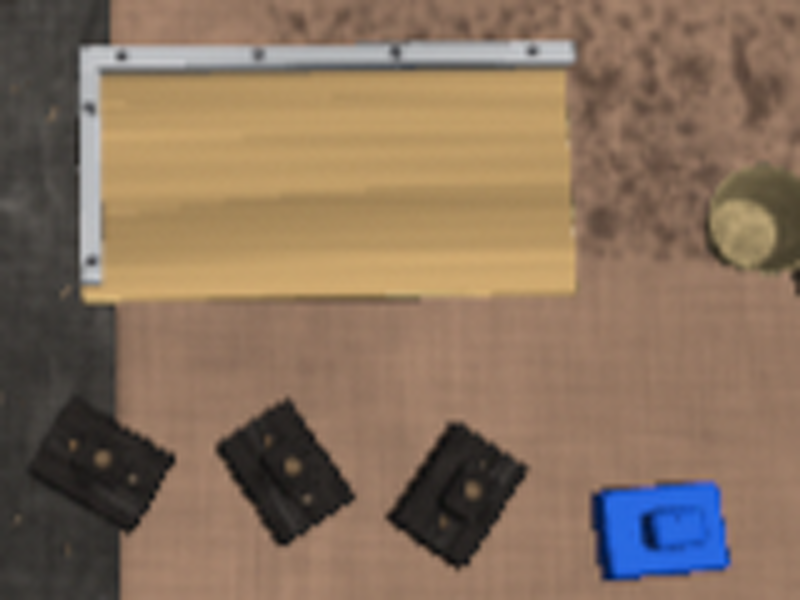

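```bash
cat >> h.py <<'E'
np.set_printoptions(suppress=True,precision=2)
def crop2px(p,o,k): return (np.atleast_2d(np.array(p,float))+.5)/k-.5+np.array(o)
E
python3 - <<'E'
from h import *
C=cam('top')
a=unproj(C,crop2px([[69,334],[483.5,286]],(100,140),5),20)
print('rail',a, np.linalg.norm(a[1]-a[0]), np.degrees(np.arctan2(*(a[1]-a[0])[[1,0]])),a.mean(0))
b=unproj(C,crop2px([[80,46],[575,42],[575,63],[101,71],[83,283],[101,283]],(230,140),5),34)
print('bars',b,np.linalg.norm(b[1]-b[0]))
print('plate',unproj(C,crop2px([[83,303],[576,294]],(230,140),5),14))
cs=[([[518,412],[640,405],[643,492],[522,500]],(100,140)),
([[75,398],[175,460],[130,533],[29,468]],(230,140)),([[288,399],[354,497],[283,545],[218,448]],(230,140)),([[457,422],[527,467],[460,569],[388,516]],(230,140))]
for p,o in cs:
    q=unproj(C,crop2px(p,o,5),20)[:,:2]; print(q.mean(0),[np.linalg.norm(q[i]-q[i-1]) for i in range(4)],[np.degrees(np.arctan2(*(q[(i+1)%4]-q[i])[::-1])) for i in range(4)])
E
```

```text
rail [[488.03 252.56  20.  ]
 [522.43  16.28  20.  ]] 238.7620788935939 -81.71598636386564 [505.23 134.42  20.  ]
bars [[ 665.93 -122.21   34.  ]
 [ 676.59 -411.7    34.  ]
 [ 663.87 -411.51   34.  ]
 [ 651.2  -134.86   34.  ]
 [ 525.79 -127.86   34.  ]
 [ 526.07 -138.14   34.  ]] 289.68885824143416
plate [[ 517.35 -128.05   14.  ]
 [ 530.47 -414.92   14.  ]]
[428.15 -43.81] [np.float64(50.122967153809675), np.float64(69.7656736836303), np.float64(49.58700002018069), np.float64(68.69388998461784)] [np.float64(-85.1697495256284), np.float64(-175.9696848231314), np.float64(95.28011046760757), np.float64(5.2664797718785215)]
[ 423.65 -141.61] [np.float64(47.74401334794531), np.float64(67.16239232738099), np.float64(48.630337583947146), np.float64(68.11621419682238)] [np.float64(-120.32713482919034), np.float64(149.5286593762305), np.float64(58.91735127641727), np.float64(-31.611664039238455)]
[ 422.2  -246.19] [np.float64(49.22606975619523), np.float64(66.81590761368903), np.float64(48.96232037425291), np.float64(65.725222693521)] [np.float64(-145.24824576635302), np.float64(125.00773191594493), np.float64(34.96690800609334), np.float64(-53.72343841706094)]
[ 412.75 -344.44] [np.float64(67.30120178968718), np.float64(46.8558688142529), np.float64(70.10597173490832), np.float64(49.84498016991336)] [np.float64(-121.73874352909576), np.float64(146.61922342700268), np.float64(54.86214992264658), np.float64(-35.92276965518465)]
```

```bash
cat >> h.py <<'E'
def st():
    s=ctrl.read_state(); M=R.from_euler('xyz',s['tool_rot']).as_matrix()
    print('t%.2f'%s['clock'],'p',np.array(s['eef_pos']),'w%.1f'%s['width'],'F',np.array(s['force']),'\nq',np.array(s['qpos']),'tooly yaw %.2f'%np.degrees(np.arctan2(M[1,1],M[0,1])),'toolx',np.round(M[:,0],4))
    return s
E
python3 -c "
from h import *
st()"
```

```text
t0.55 p [ 193.22 -620.6   231.27] w85.6 F [-0.16 -0.4  -0.23] 
q [ 1.2   0.63  0.04  1.52 -0.03  1.   -0.02] tooly yaw -72.71 toolx [ 0.  0. -1.]
```

Emit:
arm_command(series=[[1,3,3,0,0,0,0],[1,3,3,0,0,0,0],[1,3,3,0,0,0,0],[1,3,3,0,0,0,0],[1,3,3,0,0,0,0],[1,3,3,0,0,0,0],[1,3,3,0,0,0,0],[1,3,3,0,0,0,0],[1,2,3.2,0,0,0,0],[1,0,3.8,0,0,0,0],[1,0,3.8,0,0,0,0],[1,0,3.8,0,0,0,0],[1,0,3.8,0,0,0,0]])

```text
clock: 1.63
eef_pos: [448.8, -199.1, 231.5]
tool_rot: [2.608, 1.57, -0.232]
force: [0.1, 0.3, 0.1]
width: 85.5
```

```bash
python3 -c "
from h import *
st()"
```

```text
t1.63 p [ 448.85 -199.15  231.46] w85.5 F [0.15 0.28 0.11] 
q [ 0.35  0.4   0.02  1.95 -0.01  0.79 -0.9 ] tooly yaw -72.71 toolx [ 0. -0. -1.]
```

Emit:
arm_command(series=[[1,0.47,2.78,0,0,0,6.75],[1,0.47,2.78,0,0,0,6.75],[1,0.47,2.78,0,0,0,6.75],[1,0.47,2.78,0,0,0,6.75],[1,0.47,2.78,0,0,0,6.75],[1,0.47,2.78,0,0,0,6.75],[1,0.47,2.78,0,0,0,6.75],[1,0.47,2.78,0,0,0,6.75],[1,0.47,2.78,0,0,0,6.75],[1,0.47,2.78,0,0,0,6.75],[1,0.47,2.78,0,0,0,6.75],[1,0.47,2.78,0,0,0,6.75],[1,0,0,0,0,0,0],[1,0,0,0,0,0,0]])

```text
clock: 2.8
eef_pos: [505.3, 134.4, 231.4]
tool_rot: [2.745, 1.57, 1.322]
force: [-0.1, -0.1, -0.2]
width: 85.4
```

```bash
python3 -c "
from h import *
s=st(); im=snap('wrist','w1')
C=cam('wrist',s)
print(proj(C,[[488,252.6,20],[522.4,16.3,20],[505,134,20],[651,-135,14]]))
"
```

```text
t2.80 p [505.35 134.41 231.4 ] w85.4 F [-0.11 -0.09 -0.21] 
q [-0.04  0.47 -0.4   1.86  0.23  0.85 -0.4 ] tooly yaw 8.43 toolx [ 0.  0. -1.]
[[254.61  66.24]
 [254.17 245.58]
 [254.17 164.44]
 [318.48 336.67]]
```

View pics/w1.png

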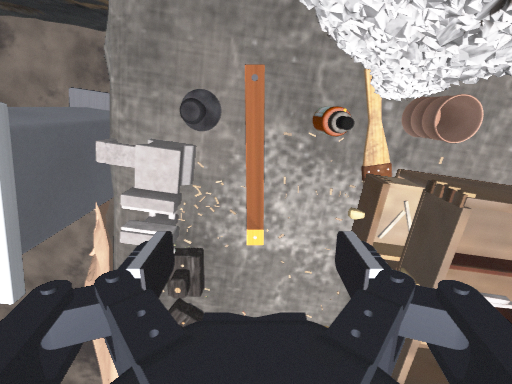

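Emit:
arm_command(series=[[0.55,0.1,-0.4,-2,0,0,0],[0.55,0,-0.4,-2.5,0,0,0],[0.55,0,0,-3,0,0,0],[0.55,0,0,-3,0,0,0],[0.55,0,0,-3,0,0,0],[0.55,0,0,-3,0,0,0],[0.55,0,0,-2,0,0,0],[0.55,0,0,-1.5,0,0,0],[0.55,0,0,-1,0,0,0],[0.55,0,0,-0.7,0,0,0],[0.55,0,0,-0.5,0,0,0],[0.55,0,0,-0.3,0,0,0],[0.55,0,0,0,0,0,0]])

```text
clock: 3.93
eef_pos: [506.6, 124.4, 6.4]
tool_rot: [1.31, 1.57, -0.117]
force: [-0.1, 0.7, 0.3]
width: 47.0
```

```bash
python3 -c "
from h import *
s=st(); im=snap('wrist','w2')
"
```

```text
t3.93 p [506.58 124.45   6.45] w47.0 F [-0.13  0.71  0.3 ] 
q [-0.17  0.82 -0.19  2.02  0.43  0.34 -0.57] tooly yaw 8.26 toolx [ 0. -0. -1.]
```

View pics/w2.png

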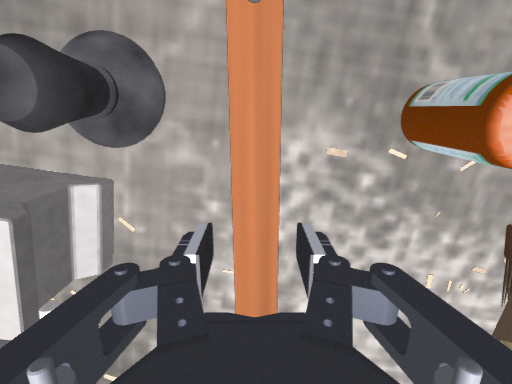

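Emit:
arm_command(series=[[0.55,0,0,-0.1,0,0,0],[0,0,0,0,0,0,0],[0,0,0,0,0,0,0],[0,0,0,0,0,0,0],[0,0,0,0,0,0,0],[0,0,0,0,0,0,0],[0,0,0,0,0,0,0],[0,0,0,0,0,0,0]])

```text
clock: 4.65
eef_pos: [506.7, 124.8, 6.0]
tool_rot: [1.622, 1.57, 0.196]
force: [-0.3, 0.1, 5.5]
width: 22.3
```

```bash
python3 -c "
from h import *
s=st(); im=snap('wrist','w3')
"
```

```text
t4.65 p [506.74 124.8    6.04] w22.3 F [-0.32  0.1   5.49] 
q [-0.17  0.82 -0.19  2.02  0.43  0.34 -0.57] tooly yaw 8.29 toolx [ 0.  0. -1.]
```

View pics/w3.png

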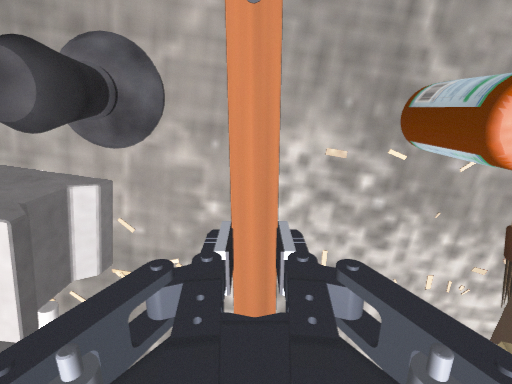

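Emit:
arm_command(series=[[0,0,0,0.5,0,0,0],[0,0,0,1,0,0,0],[0,0,0,1.5,0,0,0],[0,0,0,2,0,0,0],[0,0,0,2,0,0,0],[0,0,0,2,0,0,0],[0,0,0,2,0,0,0],[0,0,0,2,0,0,0],[0,0,0,1.5,0,0,0],[0,0,0,0.5,0,0,0],[0,0,0,0,0,0,0]])

```text
clock: 5.62
eef_pos: [507.0, 124.8, 156.9]
tool_rot: [1.646, 1.568, 0.219]
force: [0.1, 0.1, -1.9]
width: 23.1
```

```bash
python3 -c "
from h import *
s=st(); im=snap('wrist','w4')
"
```

```text
t5.62 p [507.02 124.76 156.86] w23.1 F [ 0.1   0.05 -1.85] 
q [-0.05  0.57 -0.36  1.94  0.31  0.68 -0.45] tooly yaw 8.28 toolx [ 0.  0. -1.]
```

View pics/w4.png

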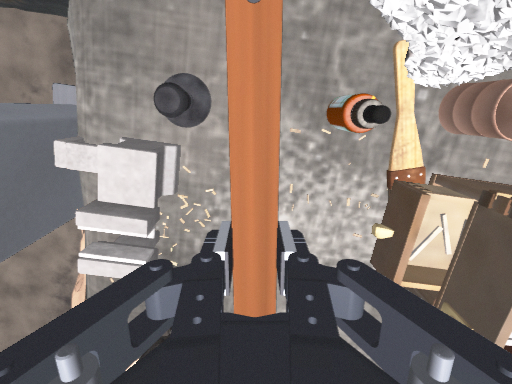

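Emit:
arm_command(series=[[0,0,-1.2,0,0,0,-3.9],[0,0,-2.2,0,0,0,-6.9],[0,0,-2.2,0,0,0,-6.9],[0,0,-2.2,0,0,0,-6.9],[0,0,-2.2,0,0,0,-6.9],[0,0,-2.2,0,0,0,-6.9],[0,0,-2.2,0,0,0,-6.9],[0,0,-2.2,0,0,0,-6.9],[0,0,-2.2,0,0,0,-6.9],[0,0,-2.2,0,0,0,-6.9],[0,0,-2.2,0,0,0,-6.9],[0,0,-2.2,0,0,0,-6.9],[0,0,-2.2,0,0,0,-6.9],[0,0,-2.2,0,0,0,-6.9],[0,0,0,0,0,0,-3]])

```text
clock: 6.92
eef_pos: [504.9, -179.1, 154.1]
tool_rot: [1.066, 1.566, -2.058]
force: [-0.3, -1.0, -2.2]
width: 21.9
```

Emit:
arm_command(series=[[0,0.4,-0.3,0,0,0,-4.9],[0,0.9,-0.6,0,0,0,-6.9],[0,0.9,-0.6,0,0,0,-6.9],[0,0.9,-0.6,0,0,0,-6.9],[0,0.9,-0.6,0,0,0,-6.9],[0,0.9,-0.6,0,0,0,-6.9],[0,0.9,-0.6,0,0,0,-6.9],[0,0.9,-0.6,0,0,0,-6.9],[0,0.9,-0.6,0,0,0,-6.9],[0,0.9,-0.6,0,0,0,-6.9],[0,0.9,-0.6,0,0,0,-6.9],[0,0.9,-0.6,0,0,0,-6.9],[0,0.9,-0.6,0,0,0,-6.9],[0,0.3,-0.2,0,0,0,-1.9],[0,0,0,0,0,0,0]])

```text
clock: 8.17
eef_pos: [621.0, -250.3, 153.2]
tool_rot: [1.76, 1.568, -2.916]
force: [0.1, 0.2, -1.9]
width: 22.6
```

```bash
python3 -c "
from h import *
s=st(); im=snap('wrist','w5'); t=snap('top','t5'); cv2.imwrite('pics/t5c.png',cv2.resize(t[130:260,90:410],None,fx=2.5,fy=2.5,interpolation=2))
"
```

```text
t8.17 p [ 621.03 -250.34  153.19] w22.6 F [ 0.12  0.16 -1.9 ] 
q [ 0.04  0.8   0.55  1.54 -0.48  0.94 -2.37] tooly yaw -177.94 toolx [-0. -0. -1.]
```

View pics/w5.png

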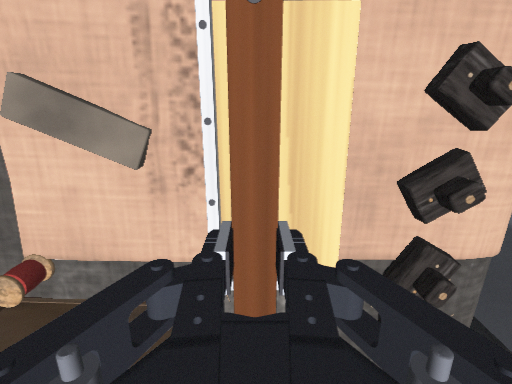

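View pics/t5c.png

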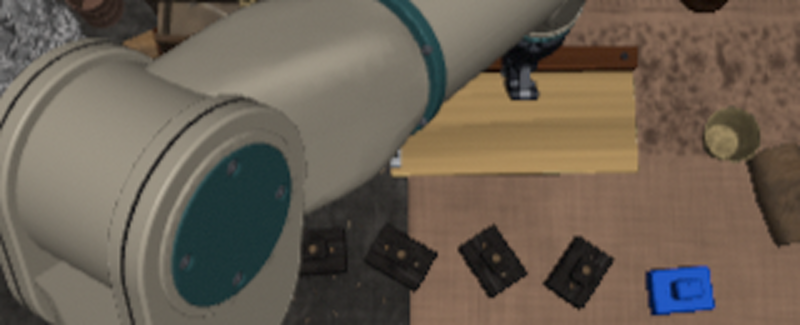

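```bash
python3 -c "
from h import *
im=cv2.imread('pics/w5.png'); cv2.imwrite('pics/w5c.png',cv2.resize(im[0:230,180:370],None,fx=3,fy=2.6,interpolation=2))
"
```

```text
(no output)
```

View pics/w5c.png

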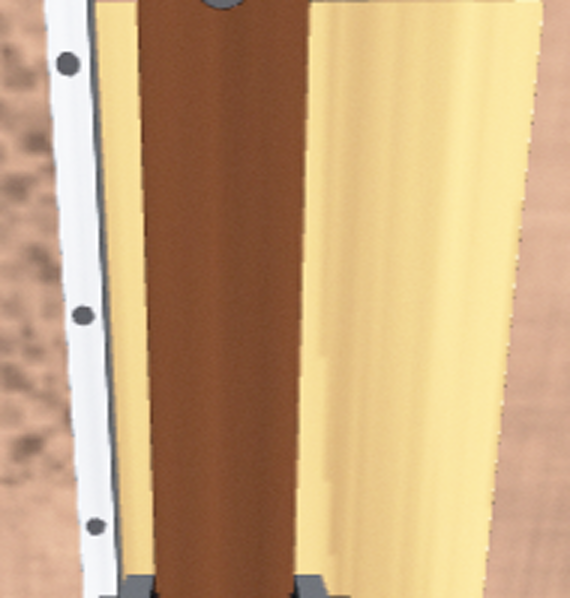

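Run:
```python
from h import *
C=cam('wrist')
def U(p,z):
    p=np.array(p,float); px=np.c_[(p[:,0]+.5)/3-.5+180,(p[:,1]+.5)/2.6-.5]
    q=unproj(C,px,z); d=q[0]-q[1]
    if len(q)==2: print(q[:,:2], 'yaw',np.degrees(np.arctan2(d[0],-d[1])))
    return q
U([[46,0],[84,560]],34);U([[88,0],[116,560]],34);U([[541,10],[486,590]],14)
U([[95,3],[541,3]],14)
```

```text
[[ 674.9  -403.49]
 [ 666.16 -210.34]] yaw 2.5897970980386495
[[ 663.2  -403.94]
 [ 655.16 -210.74]] yaw 2.383009230216161
[[ 529.88 -412.67]
 [ 518.79 -193.65]] yaw 2.8987078340377033
[[ 664.18 -409.61]
 [ 530.18 -414.78]] yaw 92.20936943871114
```

Emit:
arm_command(series=[[0,-0.2,0,-1,0,0,0.3],[0,-0.3,0,-2,0,0,0],[0,0,0,-2,0,0,0],[0,0,0,-2,0,0,0],[0,0,0,-2,0,0,0],[0,0,0,-1.5,0,0,0],[0,0,0,-1,0,0,0],[0,0,0,-0.6,0,0,0],[0,0,0,-0.4,0,0,0],[0,0,0,-0.2,0,0,0],[0,0,0,0,0,0,0],[0,0,0,0,0,0,0]])

```text
clock: 9.27
eef_pos: [616.9, -250.7, 29.1]
tool_rot: [-2.091, 1.569, -0.478]
force: [0.2, -1.0, -1.1]
width: 22.6
```

```bash
python3 -c "
from h import *
s=st(); im=snap('wrist','w6')"
```

```text
t9.27 p [ 616.87 -250.66   29.11] w22.6 F [ 0.18 -1.03 -1.14] 
q [ 0.09  0.95  0.45  1.61 -0.57  0.71 -2.28] tooly yaw -177.60 toolx [ 0. -0. -1.]
```

View pics/w6.png

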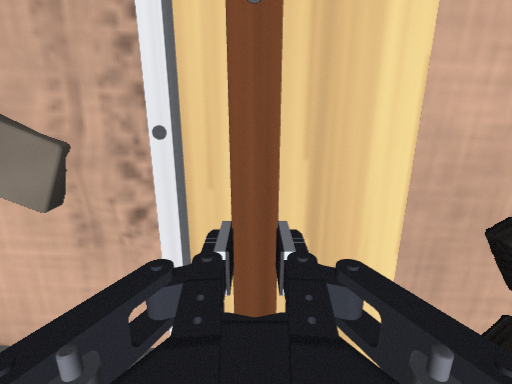

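Emit:
arm_command(series=[[0,0,0,-0.3,0,0,0],[0,0,0,-0.3,0,0,0],[0,0,0,-0.2,0,0,0],[0,0,0,0,0,0,0],[0,0,0,0,0,0,0]])

```text
clock: 9.73
eef_pos: [616.3, -250.3, 20.2]
tool_rot: [1.969, 1.571, -2.702]
force: [0.7, 0.0, -2.3]
width: 22.1
```

Emit:
arm_command(series=[[0,0,0,-0.1,0,0,0],[0,0,0,0,0,0,0]])

```text
clock: 9.9
eef_pos: [616.3, -250.3, 20.1]
tool_rot: [-0.336, 1.57, 1.277]
force: [-2.3, 0.6, 5.5]
width: 22.2
```

Emit:
arm_command(series=[[0,0,0,-0.1,0,0,0],[0,0,0,0,0,0,0]])

```text
clock: 10.07
eef_pos: [616.3, -250.3, 20.1]
tool_rot: [-0.485, 1.57, 1.128]
force: [-3.1, 2.3, 11.0]
width: 22.5
```

Emit:
arm_command(series=[[0,0,0.1,0.1,0,0,0],[0,0,0.2,0,0,0,0],[0,0,0.1,0,0,0,0],[0,0,0,0,0,0,0]])

```text
clock: 10.4
eef_pos: [616.8, -248.0, 20.1]
tool_rot: [-2.685, 1.568, -1.073]
force: [0.9, -3.5, 5.9]
width: 22.0
```

Emit:
arm_command(series=[[0,0,0.1,0,0,0,0],[0,0,0.1,0,0,0,0],[0,0,0,0,0,0,0]])

```text
clock: 10.65
eef_pos: [617.0, -246.2, 20.1]
tool_rot: [-2.626, 1.567, -1.014]
force: [-0.7, -3.6, 5.8]
width: 22.5
```

Emit:
arm_command(series=[[0,0,0.1,0,0,0,0],[0,0,0.1,0,0,0,0],[0,0,0,0,0,0,0]])

```text
clock: 10.9
eef_pos: [617.0, -245.7, 20.2]
tool_rot: [-2.749, 1.565, -1.138]
force: [0.8, -5.6, 3.9]
width: 22.5
```

Emit:
arm_command(series=[[0,0,0.1,0,0,0,0],[0,0,0.1,0,0,0,0],[0,0,0,0,0,0,0]])

```text
clock: 11.15
eef_pos: [616.9, -245.6, 20.2]
tool_rot: [-2.834, 1.562, -1.223]
force: [0.5, -9.7, 2.5]
width: 22.3
```

Emit:
arm_command(series=[[0,0,-0.2,0,0,0,0],[0.4,0,0,0,0,0,0],[0.4,0,0,0,0,0,0],[0.4,0,0,0,0,0,0],[0.4,0,0,1,0,0,0],[0.4,0,0,2,0,0,0],[0.4,0,0,3,0,0,0],[0.4,0,0,3,0,0,0],[0.4,0,0,3,0,0,0],[0.4,0,0,2,0,0,0],[0.4,0,0,0,0,0,0]])

```text
clock: 12.07
eef_pos: [619.0, -243.3, 165.0]
tool_rot: [-1.943, 1.562, -0.33]
force: [0.2, -1.1, 1.7]
width: 34.6
```

```bash
python3 -c "
from h import *
s=st(); im=snap('wrist','w7')"
```

```text
t12.07 p [ 619.02 -243.26  165.01] w34.6 F [ 0.25 -1.14  1.75] 
q [ 0.03  0.78  0.55  1.56 -0.48  0.93 -2.37] tooly yaw -177.57 toolx [ 0.01 -0.   -1.  ]
```

View pics/w7.png

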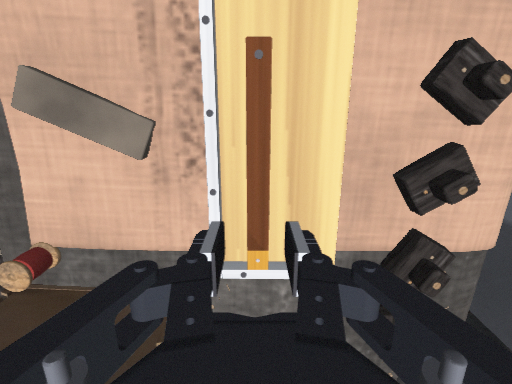

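Emit:
arm_command(series=[[0.6,-0.4,-0.1,0,0,0,6.92],[0.6,-0.4,-0.1,0,0,0,6.92],[0.6,-0.4,-0.1,0,0,0,6.92],[0.6,-0.4,-0.1,0,0,0,6.92],[0.6,-0.4,-0.1,0,0,0,6.92],[0.6,-0.4,-0.1,0,0,0,6.92],[0.6,-0.4,-0.1,0,0,0,6.92],[0.6,-0.4,-0.1,0,0,0,6.92],[0.6,-0.4,-0.1,0,0,0,6.92],[0.6,-0.4,-0.1,0,0,0,6.92],[0.6,-0.4,-0.1,0,0,0,6.92],[0.6,0,-0.1,0,0,0,6.92],[0.6,0,0,0,0,0,6.92],[0.6,0,0,0,0,0,0]])

```text
clock: 13.28
eef_pos: [571.5, -253.5, 158.3]
tool_rot: [-0.842, 1.568, 2.343]
force: [0.7, 0.3, -0.0]
width: 51.0
```

```bash
python3 -c "
from h import *
s=st(); im=snap('wrist','w8')"
```

```text
t13.28 p [ 571.45 -253.54  158.3 ] w51.0 F [ 0.73  0.25 -0.02] 
q [ 0.31  0.68  0.1   1.66 -0.09  0.81 -1.07] tooly yaw -87.47 toolx [-0.  0. -1.]
```

View pics/w8.png

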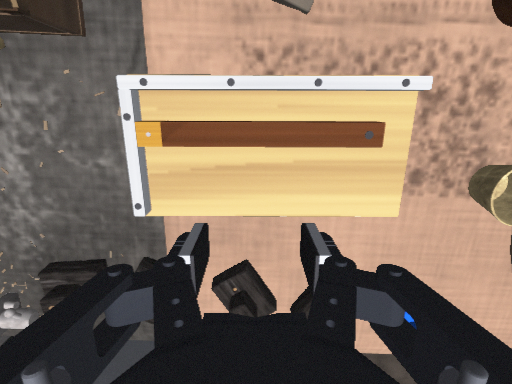

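Emit:
arm_command(series=[[0.6,0,0,-2,0,0,0],[0.6,0,0,-3,0,0,0],[0.6,0,0,-3,0,0,0],[0.6,0,0,-3,0,0,0],[0.6,0,0,-1.5,0,0,0],[0.6,0,0,-0.7,0,0,0],[0.6,0,0,-0.3,0,0,0],[0.6,0,0,0,0,0,0],[0.6,0,0,0,0,0,0]])

```text
clock: 14.08
eef_pos: [573.1, -254.6, 25.3]
tool_rot: [2.644, 1.569, -0.457]
force: [0.2, -0.4, -0.0]
width: 51.4
```

```bash
python3 -c "
from h import *
s=st(); im=snap('wrist','w9')"
```

```text
t14.08 p [ 573.15 -254.61   25.3 ] w51.4 F [ 0.25 -0.41 -0.03] 
q [ 0.33  0.86  0.08  1.73 -0.11  0.55 -1.06] tooly yaw -87.70 toolx [ 0. -0. -1.]
```

View pics/w9.png

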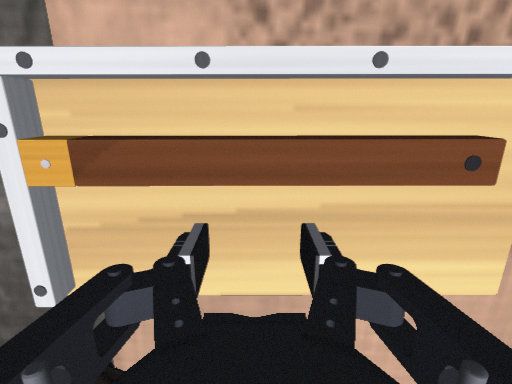

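Emit:
arm_command(series=[[0.6,0.5,0,-0.4,0,0,0],[0.6,0.5,0,0,0,0,0],[0.6,0.4,0,0,0,0,0],[0.6,0.4,0,0,0,0,0],[0.6,0.4,0,0,0,0,0],[0.6,0.4,0,0,0,0,0],[0.6,0.4,0,0,0,0,0],[0.6,0.4,0,0,0,0,0],[0.6,0.4,0,0,0,0,0],[0.6,0.2,0,0,0,0,0],[0.6,0,0,0,0,0,0]])

```text
clock: 15.05
eef_pos: [613.3, -254.2, 20.2]
tool_rot: [2.939, 1.57, -0.161]
force: [0.4, 0.0, 0.2]
width: 50.9
```

```bash
python3 -c "
from h import *
s=st(); im=snap('wrist','w10')"
```

```text
t15.05 p [ 613.32 -254.23   20.25] w50.9 F [0.35 0.   0.24] 
q [ 0.3   0.91  0.09  1.61 -0.12  0.62 -1.08] tooly yaw -87.63 toolx [ 0. -0. -1.]
```

View pics/w10.png

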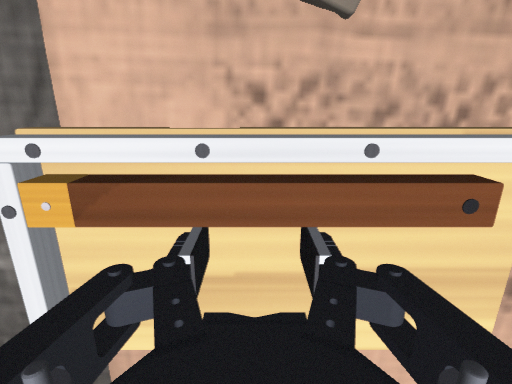

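Emit:
arm_command(series=[[0.6,0.3,0,0,0,0,0],[0.6,0.3,0,0,0,0,0],[0.6,0.2,0,0,0,0,0],[0.6,0,0,0,0,0,0]])

```text
clock: 15.43
eef_pos: [621.1, -254.2, 20.3]
tool_rot: [2.976, 1.57, -0.124]
force: [0.4, -0.2, -0.7]
width: 51.5
```

Emit:
arm_command(series=[[0.6,0.2,0,0,0,0,0],[0.6,0.1,0,0,0,0,0],[0.6,0,0,0,0,0,0]])

```text
clock: 15.68
eef_pos: [623.4, -254.3, 20.3]
tool_rot: [1.488, 1.571, -1.612]
force: [-0.7, 0.4, 1.0]
width: 51.0
```

Emit:
arm_command(series=[[0.6,0.2,0,0,0,0,0],[0.6,0,0,0,0,0,0]])

```text
clock: 15.85
eef_pos: [623.4, -254.3, 20.2]
tool_rot: [-0.224, 1.567, 2.958]
force: [-5.9, 1.4, 3.4]
width: 50.9
```

Emit:
arm_command(series=[[0.6,0.2,0,0,0,0,0],[0.6,0.1,0,0,0,0,0],[0.6,0,0,0,0,0,0]])

```text
clock: 16.1
eef_pos: [623.5, -254.4, 20.0]
tool_rot: [-0.221, 1.561, 2.961]
force: [-10.9, 1.4, 7.4]
width: 51.2
```

```bash
python3 -c "
from h import *
s=st(); im=snap('wrist','w11')"
```

```text
t16.10 p [ 623.49 -254.38   20.02] w51.2 F [-10.91   1.37   7.41] 
q [ 0.29  0.92  0.09  1.57 -0.12  0.66 -1.09] tooly yaw -87.69 toolx [-0.01  0.   -1.  ]
```

View pics/w11.png

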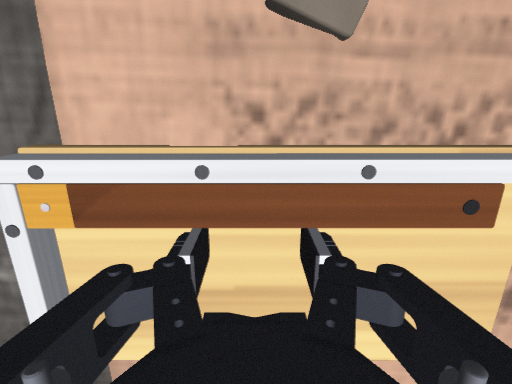

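Emit:
arm_command(series=[[0.6,-0.7,0,0,0,0,0],[0.6,-0.8,0,0,0,0,0],[0,0,0,2.5,0,0,0],[0,0,0,2.5,0,0,0],[0,0,-3,1,0,0,0],[0,0,-4,0,0,0,0],[0,0,-4,0,0,0,0],[0,0,-4,0,0,0,0],[0,1.5,-1,0,0,0,0],[0,1.3,0,0,0,0,0],[0,0,0,0,0,0,0],[0,0,0,0,0,0,0]])

```text
clock: 17.15
eef_pos: [641.9, -413.1, 79.8]
tool_rot: [-2.186, 1.569, 0.998]
force: [0.4, 0.1, 0.2]
width: 0.4
```

```bash
python3 -c "
from h import *
s=st(); im=snap('wrist','w12')"
```

```text
t17.15 p [ 641.9  -413.13   79.83] w0.4 F [0.43 0.15 0.15] 
q [ 0.5   0.96  0.08  1.26 -0.09  0.93 -0.93] tooly yaw -87.58 toolx [ 0.  0. -1.]
```

View pics/w12.png

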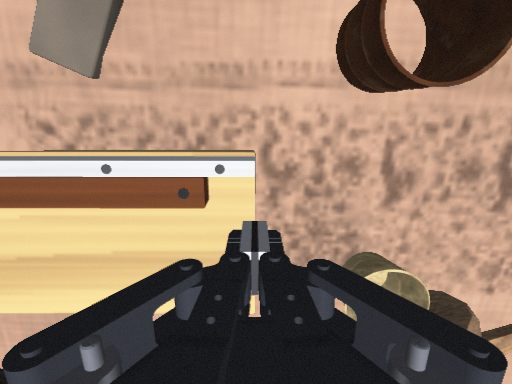

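Emit:
arm_command(series=[[0,0,0,-2.5,0,0,0],[0,0,0,-2.3,0,0,0],[0,0,0,-0.8,0,0,0],[0,0,0.6,0,0,0,0],[0,0,0.6,0,0,0,0],[0,0,0.4,0,0,0,0],[0,0,0.2,0,0,0,0],[0,0,0,0,0,0,0]])

```text
clock: 17.87
eef_pos: [642.6, -395.4, 25.9]
tool_rot: [2.891, 1.569, -0.208]
force: [0.8, 0.3, 0.1]
width: -0.2
```

Emit:
arm_command(series=[[0,0,0.3,0,0,0,0],[0,0,0.3,0,0,0,0],[0,0,0,0,0,0,0]])

```text
clock: 18.12
eef_pos: [641.6, -389.5, 24.6]
tool_rot: [-2.268, 1.57, 0.916]
force: [-0.1, 1.6, 0.0]
width: -0.4
```

Emit:
arm_command(series=[[0,0,0.2,0,0,0,0],[0,0,0.2,0,0,0,0],[0,0,0,0,0,0,0]])

```text
clock: 18.37
eef_pos: [641.2, -388.0, 24.6]
tool_rot: [1.727, 1.568, -1.374]
force: [-0.3, -2.0, -1.1]
width: 0.1
```

Emit:
arm_command(series=[[0,0,0.2,0,0,0,0],[0,0,0,0,0,0,0]])

```text
clock: 18.53
eef_pos: [641.0, -387.8, 24.8]
tool_rot: [1.725, 1.566, -1.376]
force: [-0.0, -6.4, 0.1]
width: 0.1
```

Emit:
arm_command(series=[[0,0,0.2,0,0,0,0],[0,0,0,0,0,0,0]])

```text
clock: 18.7
eef_pos: [640.9, -387.6, 25.2]
tool_rot: [1.742, 1.563, -1.36]
force: [-0.2, -7.7, -0.2]
width: -0.0
```

Emit:
arm_command(series=[[0,0,-1,0.3,0,0,0],[0,0,-0.5,2,0,0,0],[0,0,0,4,0,0,0],[0,0,0,4,0,0,0],[0,-1,2,4,0,0,0],[0,-2,2.5,4,0,0,0],[0,-2,2.5,4,0,0,0],[0.6,-2,2.5,2,0,0,0],[0.6,-2,2.5,1,0,0,0],[0.6,-2,2.5,0,0,0,0],[0.6,-2,2.5,0,0,0,0],[0.6,-2,2.5,0,0,0,0],[0.6,-1,2,0,0,0,0],[0.6,0,0,0,0,0,0],[0.6,0,0,0,0,0,0]])

```text
clock: 19.95
eef_pos: [489.6, -191.7, 259.3]
tool_rot: [-1.814, 1.569, 1.372]
force: [0.8, -0.5, -0.4]
width: 51.2
```

```bash
python3 -c "
from h import *
s=st(); im=snap('wrist','w13');snap('scene','s13')"
```

```text
t19.95 p [ 489.6  -191.74  259.27] w51.2 F [ 0.81 -0.48 -0.42] 
q [ 0.25  0.42  0.11  1.83 -0.06  0.9  -1.15] tooly yaw -87.50 toolx [ 0.  0. -1.]
```

View pics/w13.png

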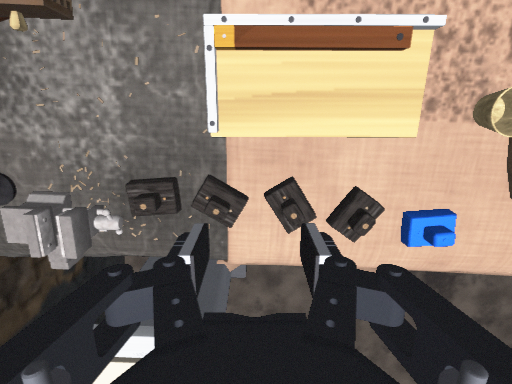

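```bash
cat >> h.py <<'E'
from scipy.optimize import minimize
def box(x,y,yaw,a,b,z0,z1,z00=0,s=1.0):
    c,d=np.cos(yaw),np.sin(yaw);P=[]
    for z,k in((z0,1.0),(z1,s)):
        for i,j in((1,1),(-1,1),(-1,-1),(1,-1)):
            u,v=i*a/2*k,j*b/2*k; P.append([x+c*u-d*v,y+d*u+c*v,z+z00])
    return np.array(P)
def sil(C,p,z0,shape,k=4):
    m=np.zeros((shape[0],shape[1]),np.uint8)
    for B in (box(*p,52,70,0,28,z0,.95),box(*p,22,30,28,58,z0)):
        q=cv2.convexHull((proj(C,B)*16).astype(np.int32)); cv2.fillConvexPoly(m,q,255,cv2.LINE_AA,4)
    return m
def fit(C,im,p0,z0=0,thr=75,pad=60):
    v=im.max(2).astype(float)
    c=proj(C,[[p0[0],p0[1],z0+20]])[0]
    x0,x1=int(max(0,c[0]-pad)),int(min(512,c[0]+pad));y0,y1=int(max(0,c[1]-pad)),int(min(384,c[1]+pad))
    m=((v<thr)*255).astype(np.uint8); m=cv2.morphologyEx(m,cv2.MORPH_CLOSE,np.ones((5,5)))
    n,l,s_,ce=cv2.connectedComponentsWithStats(cv2.morphologyEx(m,cv2.MORPH_OPEN,np.ones((3,3))))
    d=np.hypot(*(ce-c).T); d[s_[:,4]<150]=1e9; i=np.argmin(d); mm=((l==i)*255).astype(np.uint8)
    mf=cv2.GaussianBlur(mm.astype(np.float32)/255,(0,0),1)
    def cost(p): 
        return float(np.abs(cv2.GaussianBlur(sil(C,p,z0,im.shape).astype(np.float32)/255,(0,0),1)-mf).sum())
    best=None
    for y in p0[2]+np.radians([-20,0,20]):
        r=minimize(cost,[p0[0],p0[1],y],method='Nelder-Mead',options=dict(initial_simplex=np.array([[p0[0],p0[1],y],[p0[0]+8,p0[1],y],[p0[0],p0[1]+8,y],[p0[0],p0[1],y+.2]]),maxiter=200))
        if best is None or r.fun<best.fun: best=r
    return best.x,best.fun/ (mm.sum()/255),mm
E
cat > blk.py <<'E'
from h import *
import sys
s=ctrl.read_state(); im=cv2.imread('pics/'+sys.argv[1]+'.png'); cn=sys.argv[2]; C=cam(cn,s)
o=im.copy()
for a in sys.argv[3:]:
    p=[float(t) for t in a.split(',')]; p[2]=np.radians(p[2])
    x,f,mm=fit(C,im,p,thr=int(60)); print(x[:2],np.degrees(x[2]),'res %.2f'%f)
    cn_,_=cv2.findContours(sil(C,x,0,im.shape),cv2.RETR_LIST,1);cv2.drawContours(o,cn_,-1,(0,255,0),1)
    cn_,_=cv2.findContours(mm,cv2.RETR_EXTERNAL,1);cv2.drawContours(o,cn_,-1,(0,0,255),1)
cv2.imwrite('pics/'+sys.argv[1]+'_fit.png',cv2.resize(o[150:260,90:410],None,fx=2.5,fy=2.5,interpolation=2))
E
python3 blk.py w13 wrist 428,-44,5 423,-142,-31 422,-246,-55 413,-344,54
python3 - <<'E'
from h import *
im=cv2.imread('pics/w13.png');cv2.imwrite('pics/w13c.png',cv2.resize(im[5:145,195:455],None,fx=3,fy=3,interpolation=2))
E
```

```text
[428.03 -46.78] 10.0743205707963 res 0.55
[ 424.24 -142.96] -25.487640637048447 res 0.81
[-124.56   49.88] -139.70412150772694 res 1.00
[ 381.87 -369.71] 134.46755360245155 res 2.59
```

View pics/w13_fit.png

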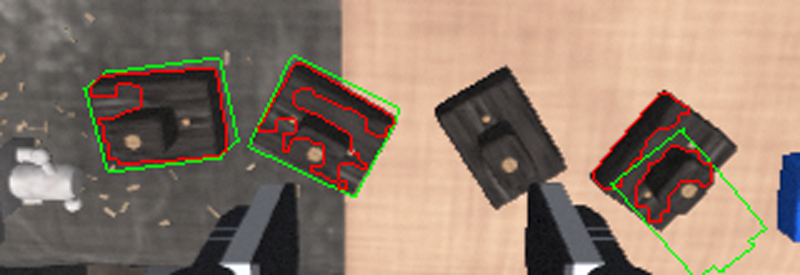

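View pics/w13c.png

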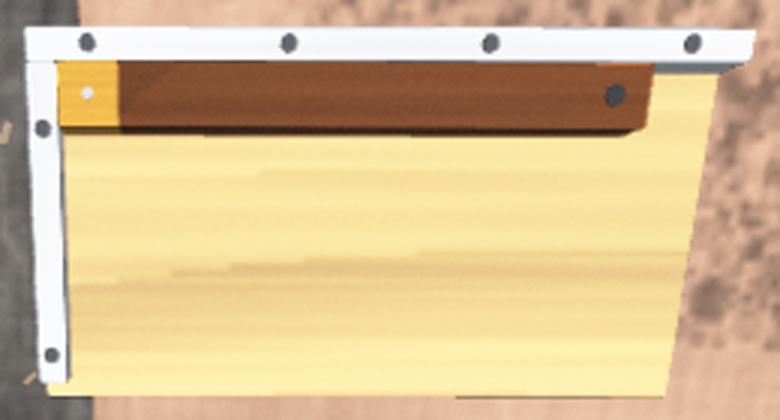

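Run:
```python
from h import *
C=cam('wrist'); im=cv2.imread('pics/w13.png')
cv2.imwrite('pics/w13d.png',cv2.resize(im[165:250,115:390],None,fx=2.9,fy=2.9,interpolation=2))
print(unproj(C,crop2px([[133,142],[315,155],[509,165],[688,218]],(90,150),2.5),58))
# corner checks
for p in([[62,133]],):pass
g=lambda l,z:unproj(C,crop2px(l,(195,5),3),z)
print('fence top inner',g([[60,60],[650,66]],34),'rail near top',g([[62,127],[625,131]],34),'stop inner top',g([[58,120],[67,378]],34),'stop bottom',g([[65,140],[70,375]],14),'plain top',g([[653,66],[645,127]],34))
```

```text
[[ 427.09  -46.07   58.  ]
 [ 423.55 -143.48   58.  ]
 [ 421.97 -248.42   58.  ]
 [ 394.47 -350.12   58.  ]]
fence top inner [[ 653.85 -138.65   34.  ]
 [ 661.38 -374.81   34.  ]] rail near top [[ 629.57 -139.48   34.  ]
 [ 637.47 -369.31   34.  ]] stop inner top [[ 632.09 -137.85   34.  ]
 [ 528.97 -141.81   34.  ]] stop bottom [[ 628.31 -138.06   14.  ]
 [ 528.72 -140.61   14.  ]] plain top [[ 661.43 -376.01   34.  ]
 [ 639.28 -377.19   34.  ]]
```

View pics/w13d.png

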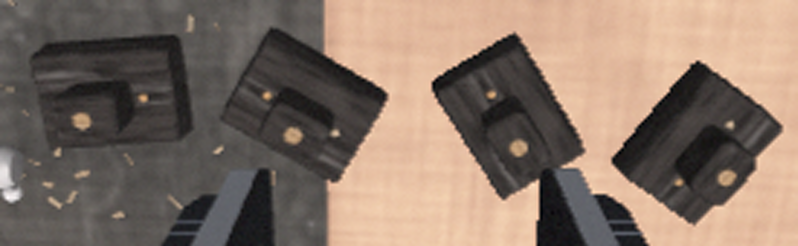

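Run:
```python
from h import *
C=cam('wrist')
g=lambda l,z:unproj(C,crop2px(l,(115,165),2.9),z)[:,:2]
print(g([[81,121],[292,135],[518,148],[726,178]],58))
for e in ([[42,150],[188,140]],[[222,118],[333,182]],[[434,88],[505,198]],[[782,130],[693,222]],[[613,160],[693,222]]):
    q=g(e,28); d=q[1]-q[0]; print(np.linalg.norm(d),np.degrees(np.arctan2(d[1],d[0])))
```

```text
[[ 427.22  -45.69]
 [ 424.22 -143.02]
 [ 421.96 -248.41]
 [ 410.72 -347.79]]
74.65307971267286 -83.53235659190194
64.97636536313347 -120.1964940984705
70.43284072442938 -145.6790283574067
64.81547727894693 144.4923023642938
56.41776621107581 -125.92080688958775
```

Emit:
arm_command(series=[[0.6,-1.0,2.4,0,0,0,0.4],[0.6,-1.0,2.4,0,0,0,0.4],[0.6,-1.0,2.4,0,0,0,0.4],[0.6,-1.0,2.4,0,0,0,0.4],[0.6,-1.0,2.4,-2,0,0,0.4],[0.6,-1.2,2.6,-3,0,0,0.4],[0.6,0,0,-3,0,0,0],[0.6,0,0,-3,0,0,0],[0.6,0,0,-3,0,0,0],[0.6,0,0,-2,0,0,0],[0.6,0,0,-1,0,0,0],[0.6,0,0,0,0,0,0],[0.6,0,0,0,0,0,0]])

```text
clock: 21.13
eef_pos: [428.1, -48.2, 88.1]
tool_rot: [0.085, 1.57, -2.975]
force: [-0.7, -0.6, 0.4]
width: 51.1
```

```bash
python3 -c "
from h import *
s=st(); im=snap('wrist','w14')
C=cam('wrist',s);print(proj(C,[[427.5,-45,58],[427.5,-45,28]]))"
```

```text
t21.13 p [428.12 -48.19  88.15] w51.1 F [-0.74 -0.63  0.44] 
q [ 0.02  0.59  0.03  2.23 -0.06  0.32 -1.39] tooly yaw -85.33 toolx [-0. -0. -1.]
[[251.63 214.92]
 [251.94 200.5 ]]
```

View pics/w14.png

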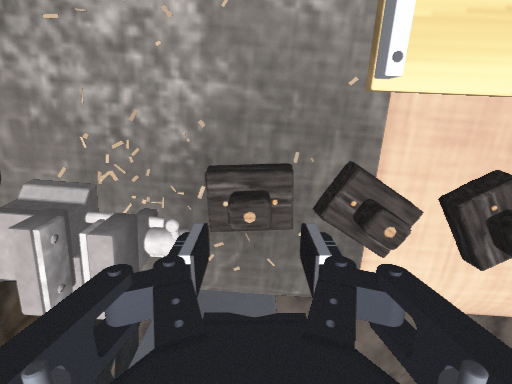

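Emit:
arm_command(series=[[0.52,-0.1,0.3,0,0,0,0],[0.52,0,0,-2,0,0,0],[0.52,0,0,-2,0,0,0],[0.52,0,0,-1,0,0,0],[0.52,0,0,-0.4,0,0,0],[0.52,0,0,0,0,0,0]])

```text
clock: 21.68
eef_pos: [431.3, -44.3, 43.2]
tool_rot: [-0.224, 1.56, 3.0]
force: [-0.2, -0.6, -0.3]
width: 44.5
```

```bash
python3 -c "
from h import *
s=st(); im=snap('wrist','w15')"
```

```text
t21.68 p [431.28 -44.34  43.17] w44.5 F [-0.18 -0.64 -0.29] 
q [-0.07  0.7   0.16  2.24 -0.44  0.24 -1.  ] tooly yaw -85.31 toolx [-0.01  0.   -1.  ]
```

View pics/w15.png

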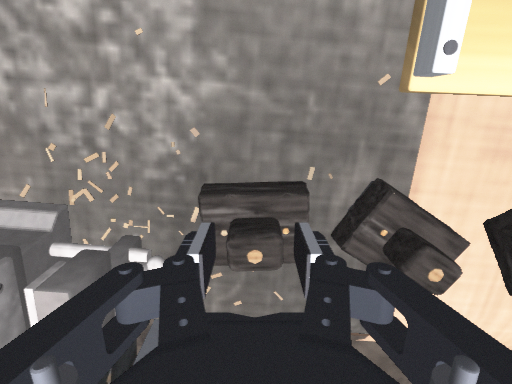

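Emit:
arm_command(series=[[0.52,0,0,-0.4,0,0,0],[0.52,0,0,-0.3,0,0,0],[0,0,0,0,0,0,0],[0,0,0,0,0,0,0],[0,0,0,0,0,0,0],[0,0,0,0,0,0,0],[0,0,0,0,0,0,0]])

```text
clock: 22.32
eef_pos: [430.8, -44.4, 36.9]
tool_rot: [-0.31, 1.56, 2.914]
force: [-1.0, 1.0, 7.7]
width: 28.1
```

```bash
python3 -c "
from h import *
s=st()"
```

```text
t22.32 p [430.8  -44.42  36.9 ] w28.1 F [-1.05  0.99  7.67] 
q [-0.09  0.72  0.2   2.25 -0.59  0.24 -0.86] tooly yaw -85.25 toolx [-0.01  0.   -1.  ]
```

Emit:
arm_command(series=[[0,0,0,0.5,0,0,0],[0,0,0,1.5,0,0,0],[0,0,0,2.5,0,0,0],[0,0.2,0,3,0,0,0],[0,0.2,0,2.5,0,0,0],[0,1.2,-0.9,0,0,0,6.72],[0,1.2,-0.9,0,0,0,6.72],[0,1.2,-0.9,0,0,0,6.72],[0,1.2,-0.9,0,0,0,6.72],[0,1.2,-0.9,0,0,0,6.72],[0,1.2,-0.9,0,0,0,6.72],[0,1.2,-0.9,0,0,0,6.72],[0,1.2,-0.9,0,0,0,6.72],[0,1.2,-0.9,0,0,0,6.72],[0,1.2,-1,0,0,0,6.72],[0,1.2,-1,0,0,0,6.72],[0,1.2,-1,0,0,0,6.72],[0,1,-1,0,0,0,6.72],[0,0,0,0,0,0,0]])

```text
clock: 23.9
eef_pos: [590.0, -169.4, 136.5]
tool_rot: [-0.017, 1.555, -1.551]
force: [0.1, -0.6, -0.6]
width: 28.4
```

```bash
python3 -c "
from h import *
s=st(); im=snap('wrist','w16');snap('top','t16')"
```

```text
t23.90 p [ 589.99 -169.38  136.52] w28.4 F [ 0.14 -0.61 -0.6 ] 
q [0.22 0.69 0.   1.72 0.02 0.74 0.25] tooly yaw 2.08 toolx [ 0.   -0.02 -1.  ]
```

View pics/w16.png

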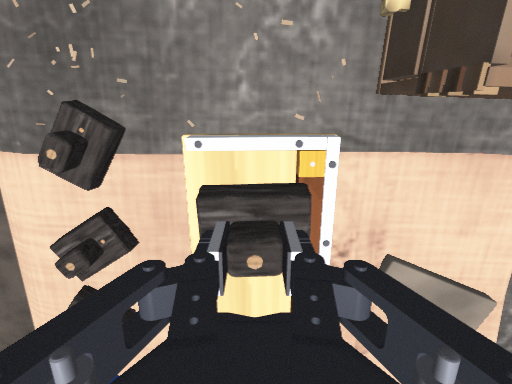

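Emit:
arm_command(series=[[0,0,0,-2,0,0,0],[0,0,0,-2.5,0,0,0],[0,0,0,-2,0,0,0],[0,0,0,-0.8,0,0,0],[0,0,0,-0.4,0,0,0],[0,0,0,0,0,0,0],[0,0,0,0,0,0,0]])

```text
clock: 24.58
eef_pos: [589.0, -165.6, 59.9]
tool_rot: [-0.129, 1.558, -1.664]
force: [1.0, -0.2, -0.5]
width: 27.9
```

```bash
python3 -c "
from h import *
s=st(); im=snap('wrist','w17')"
```

```text
t24.58 p [ 588.99 -165.63   59.92] w27.9 F [ 1.02 -0.22 -0.47] 
q [0.22 0.79 0.   1.76 0.02 0.59 0.24] tooly yaw 2.07 toolx [-0.   -0.01 -1.  ]
```

View pics/w17.png

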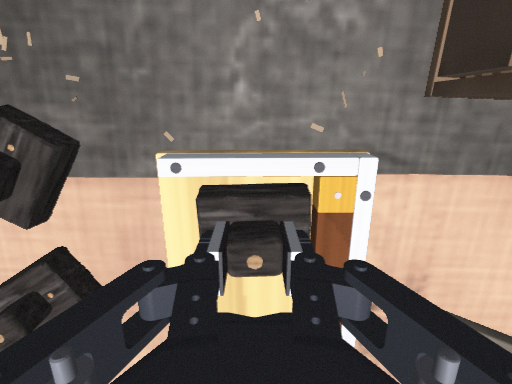

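Emit:
arm_command(series=[[0,-0.3,-0.1,0,0,0,0],[0,0,0,-0.3,0,0,0],[0,0,0,-0.3,0,0,0],[0,0,0,0,0,0,0]])

```text
clock: 24.97
eef_pos: [585.2, -166.7, 52.7]
tool_rot: [-0.269, 1.559, -1.803]
force: [0.0, 0.4, -1.2]
width: 28.3
```

Emit:
arm_command(series=[[0,0,0,-0.2,0,0,0],[0,0,0,0,0,0,0]])

```text
clock: 25.13
eef_pos: [585.7, -166.8, 51.0]
tool_rot: [-0.205, 1.559, -1.739]
force: [-0.1, 0.0, -0.4]
width: 28.3
```

Emit:
arm_command(series=[[0,0,0,-0.2,0,0,0],[0,0,0,0,0,0,0]])

```text
clock: 25.3
eef_pos: [585.6, -166.8, 50.9]
tool_rot: [-0.193, 1.558, -1.727]
force: [-4.4, 0.6, 15.3]
width: 27.9
```

Emit:
arm_command(series=[[0,0,0.2,0.15,0,0,0],[0,0,0.2,0,0,0,0],[0,0,0.1,0,0,0,0],[0,0,0,0,0,0,0]])

```text
clock: 25.63
eef_pos: [585.9, -162.7, 50.9]
tool_rot: [-0.137, 1.557, -1.672]
force: [-0.2, -2.4, 6.1]
width: 28.0
```

Emit:
arm_command(series=[[0,0,0.1,0,0,0,0],[0,0,0.1,0,0,0,0],[0,0,0,0,0,0,0]])

```text
clock: 25.88
eef_pos: [586.0, -161.1, 51.0]
tool_rot: [-0.102, 1.557, -1.637]
force: [-1.0, -2.5, 4.9]
width: 28.1
```

Emit:
arm_command(series=[[0,0,0.1,0,0,0,0],[0,0,0.1,0,0,0,0],[0,0,0,0,0,0,0]])

```text
clock: 26.13
eef_pos: [586.1, -159.8, 51.1]
tool_rot: [-0.079, 1.556, -1.614]
force: [0.0, -4.7, 4.8]
width: 28.5
```

Emit:
arm_command(series=[[0,0,0.1,0,0,0,0],[0,0,0.1,0,0,0,0],[0,0,0,0,0,0,0]])

```text
clock: 26.38
eef_pos: [586.1, -159.3, 51.2]
tool_rot: [-0.057, 1.554, -1.594]
force: [-0.5, -6.3, 4.9]
width: 28.4
```

Emit:
arm_command(series=[[0,0.2,0,0,0,0,0],[0,0.2,0,0,0,0,0],[0,0.2,0,0,0,0,0],[0,0,0,0,0,0,0]])

```text
clock: 26.72
eef_pos: [586.8, -159.7, 51.2]
tool_rot: [-0.654, 1.552, -2.191]
force: [-11.2, -5.6, 15.8]
width: 28.3
```

Emit:
arm_command(series=[[0,0.1,0,0,0,0,0],[0,0.1,0,0,0,0,0],[0,0,0,0,0,0,0]])

```text
clock: 26.97
eef_pos: [586.9, -159.7, 51.2]
tool_rot: [-0.794, 1.55, -2.331]
force: [-14.5, -5.5, 20.5]
width: 28.0
```

Emit:
arm_command(series=[[0,0.1,0,0,0,0,0],[0,0.1,0,0,0,0,0],[0,0,0,0,0,0,0]])

```text
clock: 27.22
eef_pos: [588.8, -159.6, 51.3]
tool_rot: [-0.796, 1.55, -2.333]
force: [-10.6, -4.5, 16.6]
width: 28.0
```

```bash
python3 -c "
from h import *
s=st(); im=snap('wrist','w18')"
```

```text
t27.22 p [ 588.81 -159.56   51.27] w28.0 F [-10.59  -4.48  16.62] 
q [0.2  0.81 0.01 1.76 0.02 0.59 0.23] tooly yaw 1.89 toolx [-0.01 -0.02 -1.  ]
```

View pics/w18.png

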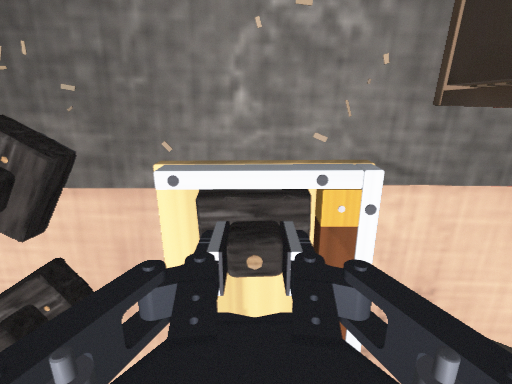

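Emit:
arm_command(series=[[0,0.1,0,0.1,0,0,0],[0,0.1,0,0,0,0,0],[0,0,0,0,0,0,0]])

```text
clock: 27.52
eef_pos: [594.3, -159.2, 51.3]
tool_rot: [-0.523, 1.553, -2.06]
force: [-6.9, -5.4, 7.1]
width: 28.2
```

Emit:
arm_command(series=[[0,0.1,0,0,0,0,0],[0,0.1,0,0,0,0,0],[0,0,0,0,0,0,0]])

```text
clock: 27.77
eef_pos: [595.4, -159.2, 51.3]
tool_rot: [-0.613, 1.553, -2.15]
force: [-8.2, -5.4, 9.1]
width: 28.5
```

Emit:
arm_command(series=[[0,0.1,0,0,0,0,0],[0,0.1,0,0,0,0,0],[0,0,0,0,0,0,0]])

```text
clock: 28.02
eef_pos: [595.6, -159.2, 51.4]
tool_rot: [-0.771, 1.551, -2.309]
force: [-10.6, -5.8, 12.9]
width: 28.2
```

Emit:
arm_command(series=[[0.5,0,0,0,0,0,0],[0.5,0,0,0,0,0,0],[0.5,0,0,0,0,0,0],[0.5,0,0,0,0,0,0],[0.5,0,0,1,0,0,0],[0.5,0,0,2,0,0,0],[0.5,0,0,3,0,0,0],[0.5,0,0,3,0,0,0],[0.5,0,0,3,0,0,0],[0.5,0,0,0,0,0,0],[0.5,0,0,0,0,0,0]])

```text
clock: 28.93
eef_pos: [603.4, -155.6, 174.3]
tool_rot: [0.216, 1.558, -1.318]
force: [-0.5, -0.3, -0.3]
width: 42.4
```

```bash
python3 -c "
from h import *
s=st(); im=snap('wrist','w19')"
```

```text
t28.93 p [ 603.4  -155.6   174.28] w42.4 F [-0.49 -0.3  -0.3 ] 
q [0.2  0.65 0.01 1.66 0.01 0.83 0.23] tooly yaw 2.13 toolx [ 0.   -0.01 -1.  ]
```

View pics/w19.png

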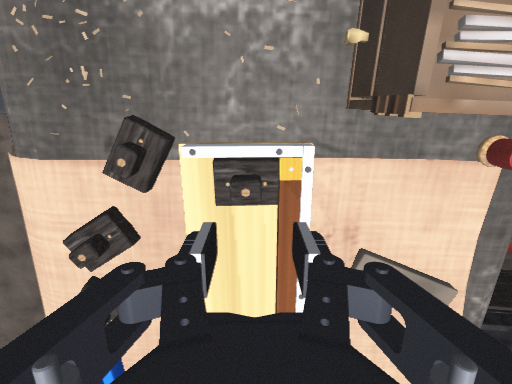

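Emit:
arm_command(series=[[0.6,-2,0.15,0,0.7,0,6.4],[0.6,-2,0.15,0,0,0,6.4],[0.6,-2,0.15,0,0,0,6.4],[0.6,-2,0.15,0,0,0,6.4],[0.6,-2,0.15,0,0,0,6.4],[0.6,-2,0.15,0,0,0,6.4],[0.6,-2,0.15,0,0,0,6.4],[0.6,-2,0.15,0,0,0,6.4],[0.6,-1.9,0.1,0,0,0,6.7],[0.6,0,0,-2,0,0,0],[0.6,0,0,-3,0,0,0],[0.6,0,0,-2,0,0,0],[0.6,0,0,0,0,0,0],[0.6,0,0,0,0,0,0]])

```text
clock: 30.15
eef_pos: [421.2, -142.0, 100.3]
tool_rot: [-2.66, 1.566, 3.101]
force: [-0.1, 0.5, 0.6]
width: 51.0
```

```bash
python3 -c "
from h import *
s=st(); im=snap('wrist','w20')
C=cam('wrist',s);print(proj(C,[[424,-142.5,58],[424,-142.5,28]]))"
```

```text
t30.15 p [ 421.18 -142.04  100.35] w51.0 F [-0.14  0.5   0.56] 
q [ 0.42  0.58 -0.22  2.18  0.31  0.41  0.99] tooly yaw 60.03 toolx [-0.01  0.   -1.  ]
[[254.61 213.81]
 [254.67 200.51]]
```

View pics/w20.png

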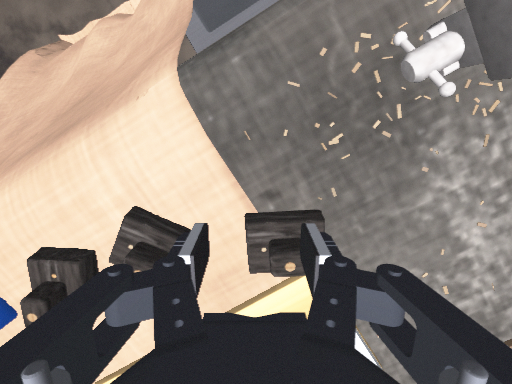

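```bash
python3 -c "
from h import *
s=st(); C=cam('wrist',s)
print(unproj(C,[[290,267]],58))
q=unproj(C,[[246,214],[323,211]],28);d=q[1]-q[0];print(q,np.degrees(np.arctan2(d[1],d[0])))
q=unproj(C,[[250,273],[330,271]],28);d=q[1]-q[0];print(q,np.degrees(np.arctan2(d[1],d[0])))
q=unproj(C,[[246,214],[250,273]],28);d=q[1]-q[0];print(q,np.degrees(np.arctan2(d[1],d[0])))
im=cv2.imread('pics/w20.png');cv2.imwrite('pics/w20c.png',cv2.resize(im[190:300,220:360],None,fx=5,fy=5,interpolation=2))"
```

```text
t30.20 p [ 422.19 -142.27  101.31] w51.3 F [0.3  0.24 0.18] 
q [ 0.42  0.58 -0.22  2.18  0.31  0.41  0.99] tooly yaw 60.03 toolx [-0. -0. -1.]
[[ 477.52 -141.24   58.  ]]
[[ 432.3  -155.39   28.  ]
 [ 462.49  -97.49   28.  ]] 62.456287905710816
[[ 483.6  -181.35   28.  ]
 [ 517.91 -117.52   28.  ]] 61.741231757378
[[ 432.3  -155.39   28.  ]
 [ 483.6  -181.35   28.  ]] -26.843716935433875
```

View pics/w20c.png

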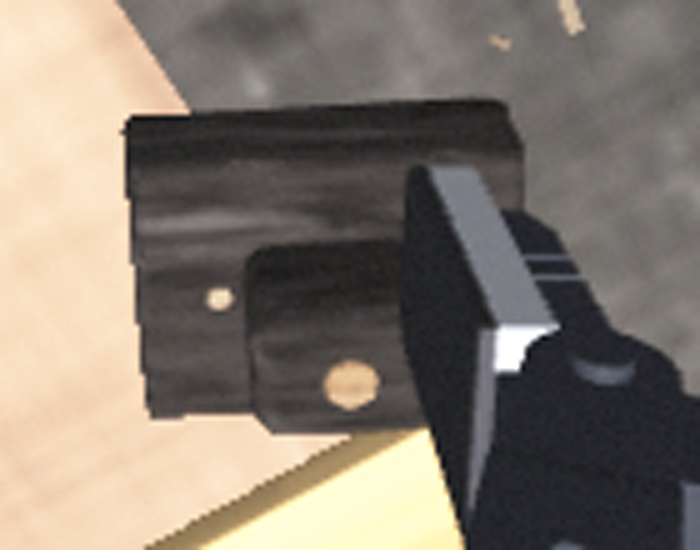

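Emit:
arm_command(series=[[0.6,1.8,0,0,0,0,1.9],[0.6,1.8,0.05,0,0,0,0],[0.6,1.9,0.05,0,0,0,0],[0.6,0,0,0,0,0,0],[0.6,0,0,-1,0,0,0],[0.6,0,0,0,0,0,0]])

```text
clock: 30.7
eef_pos: [476.1, -141.7, 90.9]
tool_rot: [-2.309, 1.568, -2.799]
force: [-0.9, -1.2, -1.3]
width: 51.5
```

```bash
python3 -c "
from h import *
s=st(); im=snap('wrist','w21')"
```

```text
t30.70 p [ 476.11 -141.68   90.85] w51.5 F [-0.88 -1.16 -1.26] 
q [ 0.39  0.64 -0.24  2.06  0.31  0.48  1.  ] tooly yaw 61.89 toolx [-0. -0. -1.]
```

View pics/w21.png

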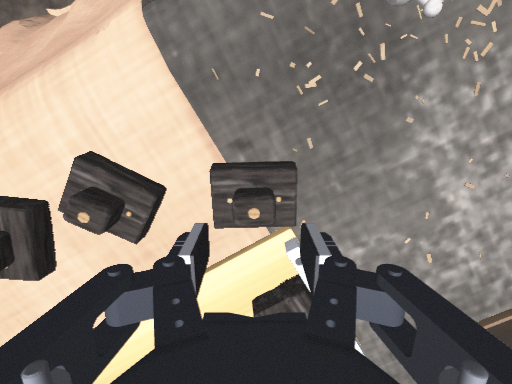

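Emit:
arm_command(series=[[0.55,0,0,-2,0,0,0],[0.55,0,0,-2,0,0,0],[0.55,0,0,-1,0,0,0],[0.55,0,0,-0.3,0,0,0],[0.55,0,0,0,0,0,0]])

```text
clock: 31.17
eef_pos: [476.5, -141.5, 38.0]
tool_rot: [-2.359, 1.568, -2.85]
force: [-0.3, 0.1, -0.4]
width: 47.2
```

```bash
python3 -c "
from h import *
s=st(); im=snap('wrist','w22')"
```

```text
t31.17 p [ 476.51 -141.54   38.01] w47.2 F [-0.34  0.08 -0.43] 
q [ 0.35  0.74 -0.18  2.08  0.35  0.35  0.96] tooly yaw 61.91 toolx [-0. -0. -1.]
```

View pics/w22.png

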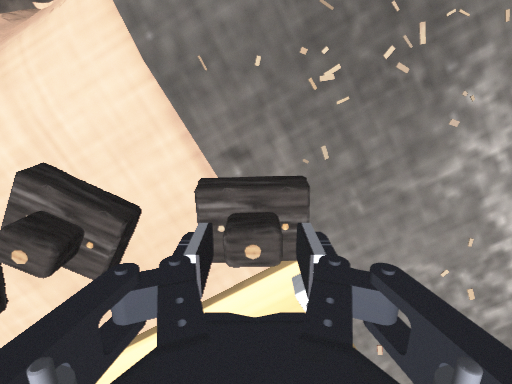

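Emit:
arm_command(series=[[0.55,0,0,-0.1,0,0,0],[0,0,0,0,0,0,0],[0,0,0,0,0,0,0],[0,0,0,0,0,0,0],[0,0,0,0,0,0,0],[0,0,0,0,0,0,0],[0,0,0,0,0,0,0]])

```text
clock: 31.8
eef_pos: [477.9, -141.9, 38.4]
tool_rot: [-0.947, 1.569, -1.438]
force: [-0.9, 0.7, 6.2]
width: 27.9
```

```bash
python3 -c "
from h import *
s=st(); im=snap('wrist','w23')"
```

```text
t31.80 p [ 477.9  -141.92   38.45] w27.9 F [-0.85  0.73  6.2 ] 
q [ 0.35  0.74 -0.18  2.08  0.36  0.35  0.96] tooly yaw 61.90 toolx [ 0. -0. -1.]
```

View pics/w23.png

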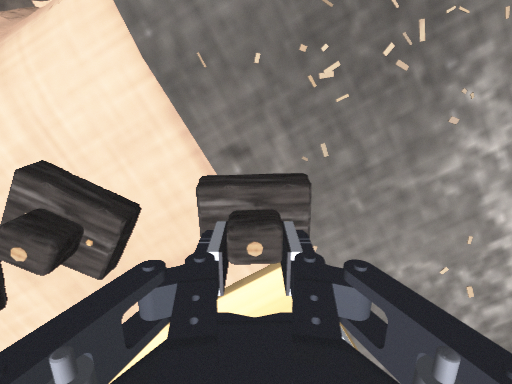

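Emit:
arm_command(series=[[0,0,0,0.5,0,0,0],[0,0,0,1.5,0,0,0],[0,0,0,2.5,0,0,0],[0,0,0,3,0,0,0],[0,0,0,2.5,0,0,0],[0,1.2,-0.9,0,0,0,-6.6],[0,1.2,-0.9,0,0,0,-6.6],[0,1.2,-0.9,0,0,0,-6.6],[0,1.2,-0.9,0,0,0,-6.6],[0,1.2,-0.9,0,0,0,-6.6],[0,1.2,-0.9,0,0,0,-6.7],[0,1.2,-0.9,0,0,0,-6.7],[0,1.2,-1,0,0,0,-6.7],[0,1.6,-1,0,0,0,-6.7],[0,0,0,-3,0,0,0],[0,0,0,-2,0,0,0],[0,0,0,-1,0,0,0],[0,0,0,0,0,0,0],[0,0,0,0,0,0,0]])

```text
clock: 33.43
eef_pos: [589.3, -224.5, 77.6]
tool_rot: [-1.936, 1.569, 2.813]
force: [0.0, 0.4, -0.3]
width: 28.3
```

```bash
python3 -c "
from h import *
s=st(); im=snap('wrist','w24')"
```

```text
t33.43 p [ 589.33 -224.53   77.6 ] w28.3 F [ 0.05  0.41 -0.29] 
q [ 0.32  0.79  0.01  1.69 -0.01  0.66  0.36] tooly yaw 2.11 toolx [-0.  0. -1.]
```

View pics/w24.png

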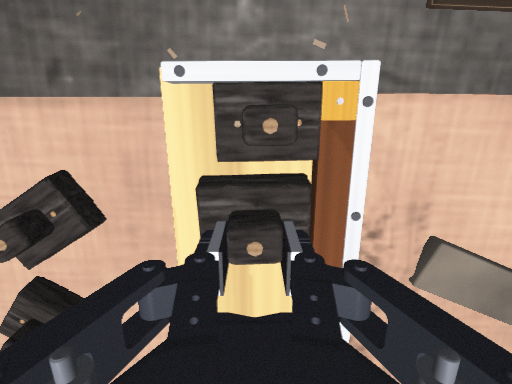

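Emit:
arm_command(series=[[0,0,0,-1.2,0,0,0],[0,0,0,-0.6,0,0,0],[0,0,0,-0.3,0,0,0],[0,0,0,0,0,0,0],[0,0,0,0,0,0,0]])

```text
clock: 33.9
eef_pos: [589.4, -224.7, 56.4]
tool_rot: [-1.776, 1.569, 2.973]
force: [-0.1, 0.5, 0.0]
width: 28.0
```

Emit:
arm_command(series=[[0,0,0,-0.2,0,0,0],[0,0,0,0,0,0,0]])

```text
clock: 34.07
eef_pos: [589.6, -224.8, 54.5]
tool_rot: [-1.704, 1.569, 3.045]
force: [1.0, 0.1, -0.5]
width: 28.0
```

Emit:
arm_command(series=[[0,0,0,-0.15,0,0,0],[0,0,0,0,0,0,0]])

```text
clock: 34.23
eef_pos: [589.5, -224.7, 52.9]
tool_rot: [-1.758, 1.569, 2.991]
force: [0.1, 0.1, -1.1]
width: 27.9
```

Emit:
arm_command(series=[[0,0,0,-0.1,0,0,0],[0,0,0,0,0,0,0]])

```text
clock: 34.4
eef_pos: [589.5, -224.8, 52.6]
tool_rot: [-1.715, 1.569, 3.034]
force: [-1.8, 0.9, 2.7]
width: 28.2
```

Emit:
arm_command(series=[[0,0,0,-0.05,0,0,0],[0,0,0,0,0,0,0]])

```text
clock: 34.57
eef_pos: [589.5, -224.7, 52.5]
tool_rot: [-1.734, 1.569, 3.015]
force: [-2.4, 0.8, 7.3]
width: 28.2
```

Emit:
arm_command(series=[[0,0.2,0,0.05,0,0,0],[0,0.2,0,0,0,0,0],[0,0.1,0,0,0,0,0],[0,0,0,0,0,0,0]])

```text
clock: 34.9
eef_pos: [593.0, -225.0, 52.6]
tool_rot: [-1.665, 1.566, 3.083]
force: [-5.3, 0.6, 8.8]
width: 27.9
```

Emit:
arm_command(series=[[0,0.1,0,0,0,0,0],[0,0.1,0,0,0,0,0],[0,0,0,0,0,0,0]])

```text
clock: 35.15
eef_pos: [595.0, -225.2, 52.6]
tool_rot: [-1.626, 1.566, 3.123]
force: [-5.1, 0.4, 8.8]
width: 28.0
```

Emit:
arm_command(series=[[0,0.1,0,0,0,0,0],[0,0.1,0,0,0,0,0],[0,0,0,0,0,0,0]])

```text
clock: 35.4
eef_pos: [597.0, -225.3, 52.6]
tool_rot: [-1.595, 1.566, -3.13]
force: [-4.9, -0.3, 8.7]
width: 27.9
```

Emit:
arm_command(series=[[0,0.1,0,0,0,0,0],[0,0.1,0,0,0,0,0],[0,0,0,0,0,0,0]])

```text
clock: 35.65
eef_pos: [598.1, -225.3, 52.7]
tool_rot: [-1.632, 1.565, 3.116]
force: [-7.1, -0.3, 10.1]
width: 28.1
```

```bash
python3 -c "
from h import *
s=st(); im=snap('wrist','w25')"
```

```text
t35.65 p [ 598.15 -225.33   52.68] w28.1 F [-7.09 -0.25 10.07] 
q [ 0.31  0.84  0.01  1.67 -0.01  0.64  0.36] tooly yaw 2.06 toolx [-0.01  0.   -1.  ]
```

View pics/w25.png

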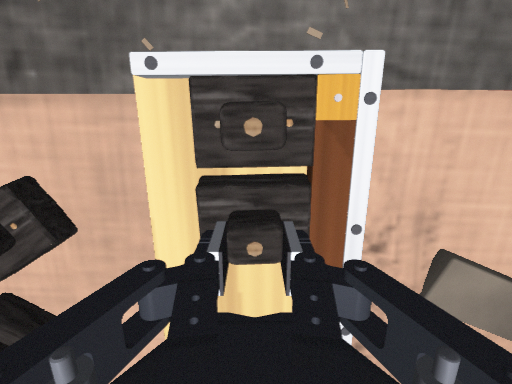

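Emit:
arm_command(series=[[0,0,0.2,0.05,0,0,0],[0,0,0.2,0,0,0,0],[0,0,0,0,0,0,0]])

```text
clock: 35.95
eef_pos: [598.2, -224.1, 52.9]
tool_rot: [-0.998, 1.565, -2.535]
force: [-5.3, -4.0, 6.3]
width: 28.1
```

Emit:
arm_command(series=[[0,0,0.1,0,0,0,0],[0,0,0.1,0,0,0,0],[0,0,0,0,0,0,0]])

```text
clock: 36.2
eef_pos: [598.2, -223.0, 52.9]
tool_rot: [-0.85, 1.564, -2.388]
force: [-5.0, -5.2, 4.7]
width: 28.3
```

Emit:
arm_command(series=[[0,0,0.1,0,0,0,0],[0,0,0.1,0,0,0,0],[0,0,0,0,0,0,0]])

```text
clock: 36.45
eef_pos: [598.2, -221.3, 52.9]
tool_rot: [-0.832, 1.564, -2.369]
force: [-5.2, -5.9, 5.4]
width: 28.1
```

Emit:
arm_command(series=[[0,0,0.1,0,0,0,0],[0,0,0.1,0,0,0,0],[0,0,0,0,0,0,0]])

```text
clock: 36.7
eef_pos: [598.1, -219.4, 52.9]
tool_rot: [-0.828, 1.564, -2.366]
force: [-5.3, -6.2, 6.2]
width: 28.2
```

Emit:
arm_command(series=[[0,0,0.1,0,0,0,0],[0,0,0.1,0,0,0,0],[0,0,0,0,0,0,0]])

```text
clock: 36.95
eef_pos: [598.1, -217.5, 53.0]
tool_rot: [-0.819, 1.564, -2.357]
force: [-5.3, -6.3, 6.3]
width: 28.3
```

```bash
python3 -c "
from h import *
s=st(); im=snap('wrist','w26'); cv2.imwrite('pics/w26c.png',cv2.resize(im[40:280,110:400],None,fx=2.5,fy=2.5,interpolation=2))"
```

```text
t36.95 p [ 598.07 -217.49   52.98] w28.3 F [-5.32 -6.27  6.25] 
q [ 0.29  0.83  0.01  1.69 -0.01  0.63  0.34] tooly yaw 1.88 toolx [-0. -0. -1.]
```

View pics/w26c.png

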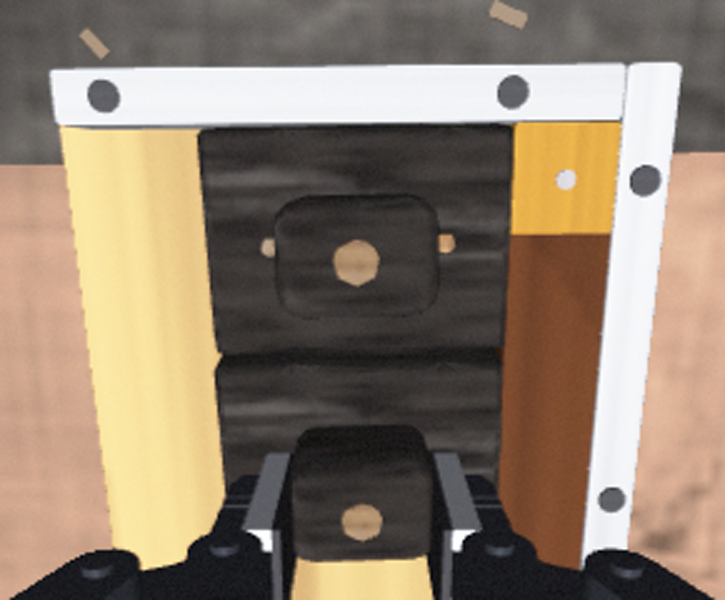

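Emit:
arm_command(series=[[0,0,0.1,0,0,0,0],[0,0,0,0,0,0,0]])

```text
clock: 37.17
eef_pos: [598.0, -216.9, 53.0]
tool_rot: [-0.767, 1.564, -2.305]
force: [-6.1, -6.7, 6.0]
width: 28.1
```

Emit:
arm_command(series=[[0,0,0.1,0,0,0,0],[0,0,0,0,0,0,0]])

```text
clock: 37.33
eef_pos: [598.0, -216.7, 53.1]
tool_rot: [-0.654, 1.563, -2.192]
force: [-5.3, -8.7, 5.1]
width: 27.6
```

Emit:
arm_command(series=[[0,0,0.1,0,0,0,0],[0,0,0,0,0,0,0]])

```text
clock: 37.5
eef_pos: [598.0, -216.6, 53.1]
tool_rot: [-0.561, 1.562, -2.1]
force: [-5.8, -9.0, 5.0]
width: 28.2
```

Emit:
arm_command(series=[[0.5,0,0,0,0,0,0],[0.5,0,0,0,0,0,0],[0.5,0,0,0,0,0,0],[0.5,0,0,0,0,0,0],[0.5,0,0,1,0,0,0],[0.5,0,0,2,0,0,0],[0.5,0,0,3,0,0,0],[0.5,0,0,3,0,0,0],[0.5,-0.5,-1,3,0,0,0],[0.5,-0.5,-1,0,0,0,0],[0.5,0,0,0,0,0,0],[0.5,0,0,0,0,0,0]])

```text
clock: 38.5
eef_pos: [589.9, -230.1, 172.7]
tool_rot: [-1.75, 1.569, 2.998]
force: [-0.3, -0.0, -1.5]
width: 42.7
```

```bash
python3 -c "
from h import *
s=st(); im=snap('wrist','w27')"
```

```text
t38.50 p [ 589.93 -230.07  172.65] w42.7 F [-0.25 -0.04 -1.48] 
q [ 0.32  0.67  0.01  1.62 -0.01  0.85  0.37] tooly yaw 2.02 toolx [-0.  0. -1.]
```

View pics/w27.png

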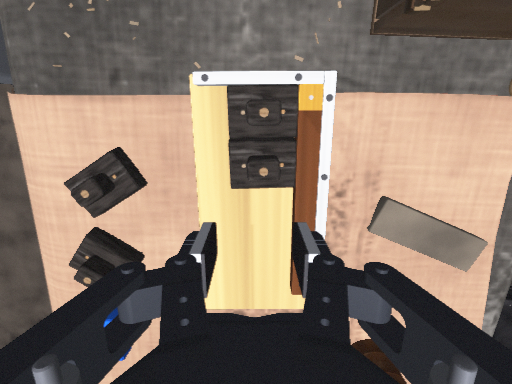

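Emit:
arm_command(series=[[0.6,-2.8,-0.3,0,0,0,5.4],[0.6,-2.8,-0.3,0,0,0,5.4],[0.6,-2.8,-0.3,0,0,0,5.4],[0.6,-2.8,-0.3,0,0,0,5.4],[0.6,-2.8,-0.3,-1,0,0,5.4],[0.6,-2.8,-0.3,-2,0,0,5.4],[0.6,0,0,-3,0,0,0],[0.6,0,0,-1.5,0,0,0],[0.6,0,0,0,0,0,0],[0.6,0,0,0,0,0,0]])

```text
clock: 39.38
eef_pos: [422.1, -246.4, 96.4]
tool_rot: [-2.53, 1.566, 2.785]
force: [-0.8, -0.8, 1.3]
width: 51.2
```

```bash
python3 -c "
from h import *
s=st(); im=snap('wrist','w28')"
```

```text
t39.38 p [ 422.07 -246.43   96.35] w51.2 F [-0.82 -0.84  1.35] 
q [ 0.56  0.62 -0.13  2.07  0.17  0.46  0.91] tooly yaw 34.56 toolx [-0.  0. -1.]
```

View pics/w28.png

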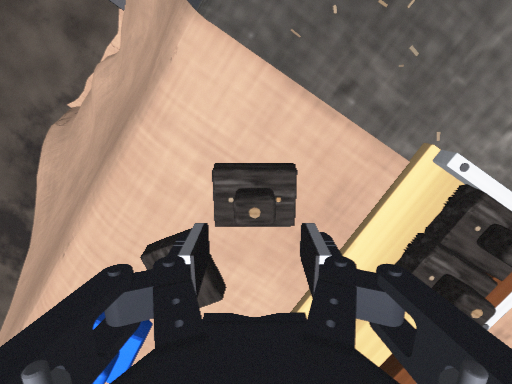

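Emit:
arm_command(series=[[0.55,0,0,-2,0,0,0],[0.55,0,0,-2,0,0,0],[0.55,0,0,-1.2,0,0,0],[0.55,0,0,-0.5,0,0,0],[0.55,0,0,0,0,0,0],[0.55,0,0,-0.1,0,0,0],[0,0,0,0,0,0,0],[0,0,0,0,0,0,0],[0,0,0,0,0,0,0],[0,0,0,0,0,0,0],[0,0,0,0,0,0,0],[0,0,0,0,0,0,0]])

```text
clock: 40.43
eef_pos: [423.2, -248.0, 40.7]
tool_rot: [-0.309, 1.569, -1.277]
force: [-1.5, 0.7, 6.3]
width: 27.9
```

```bash
python3 -c "
from h import *
s=st(); im=snap('wrist','w29')"
```

```text
t40.43 p [ 423.24 -248.02   40.72] w27.9 F [-1.47  0.7   6.31] 
q [ 0.53  0.73 -0.09  2.1   0.19  0.32  0.88] tooly yaw 34.50 toolx [ 0. -0. -1.]
```

View pics/w29.png

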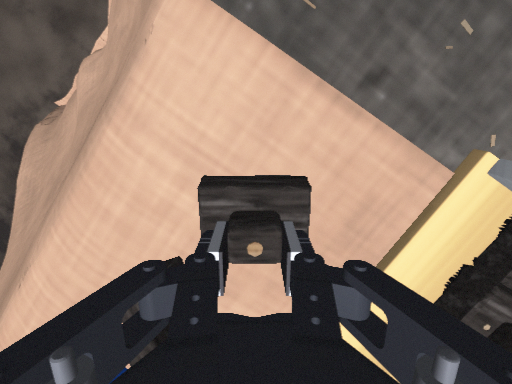

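Emit:
arm_command(series=[[0,0,0,0.5,0,0,0],[0,0,0,1.5,0,0,0],[0,0,0,2.5,0,0,0],[0,0,0,3,0,0,0],[0,0,0,2.5,0,0,0],[0,1,-0.2,0,0,0,-4.4],[0,2.4,-0.4,0,0,0,-4],[0,2.4,-0.4,0,0,0,-4],[0,2.4,-0.4,0,0,0,-4],[0,2.4,-0.4,0,0,0,-4],[0,2.4,-0.4,0,0,0,-4],[0,2.4,-0.4,0,0,0,-4],[0,1.5,-0.2,0,0,0,-4],[0,0,0,-2,0,0,0],[0,0,0,-3,0,0,0],[0,0,0,-1,0,0,0],[0,0,0,0,0,0,0],[0,0,0,0,0,0,0]])

```text
clock: 41.98
eef_pos: [591.1, -275.7, 79.6]
tool_rot: [-1.892, 1.568, 2.857]
force: [0.6, -0.4, -0.6]
width: 27.8
```

```bash
python3 -c "
from h import *
s=st(); im=snap('wrist','w30')"
```

```text
t41.98 p [ 591.05 -275.67   79.61] w27.8 F [ 0.64 -0.37 -0.61] 
q [ 0.38  0.81  0.02  1.63 -0.02  0.71  0.44] tooly yaw 2.09 toolx [-0.  0. -1.]
```

View pics/w30.png

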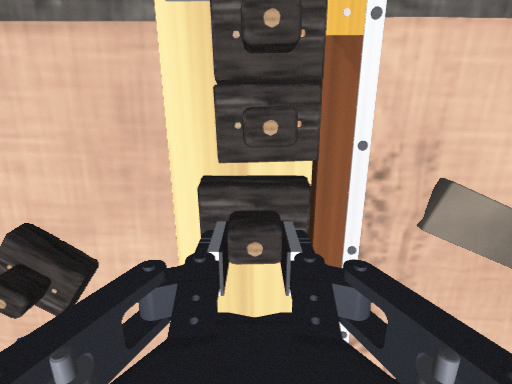

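Emit:
arm_command(series=[[0,0,0,-1.2,0,0,0],[0,0,0,-0.6,0,0,0],[0,0,0,-0.4,0,0,0],[0,0,0,0,0,0,0],[0,0,0,0,0,0,0]])

```text
clock: 42.45
eef_pos: [591.3, -275.7, 57.3]
tool_rot: [-1.819, 1.569, 2.93]
force: [0.4, 0.0, -1.5]
width: 27.7
```

Emit:
arm_command(series=[[0,0,0,-0.15,0,0,0],[0,0,0,0,0,0,0]])

```text
clock: 42.62
eef_pos: [591.6, -275.8, 56.1]
tool_rot: [-1.696, 1.569, 3.053]
force: [0.1, 0.6, -0.5]
width: 28.0
```

Emit:
arm_command(series=[[0,0,0,-0.1,0,0,0],[0,0,0,0,0,0,0]])

```text
clock: 42.78
eef_pos: [591.5, -275.7, 55.0]
tool_rot: [-1.743, 1.569, 3.006]
force: [0.4, -0.6, -0.4]
width: 28.2
```

Emit:
arm_command(series=[[0,0,0,-0.1,0,0,0],[0,0,0,0,0,0,0]])

```text
clock: 42.95
eef_pos: [591.5, -275.7, 54.9]
tool_rot: [-1.737, 1.569, 3.012]
force: [-1.9, 0.3, 4.5]
width: 27.7
```

Emit:
arm_command(series=[[0,0.2,0,0,0,0,0],[0,0.2,0,0,0,0,0],[0,0.1,0,0,0,0,0],[0,0,0,0,0,0,0]])

```text
clock: 43.28
eef_pos: [595.3, -276.2, 54.9]
tool_rot: [-1.6, 1.567, -3.134]
force: [-5.1, 1.3, 7.5]
width: 27.7
```

Emit:
arm_command(series=[[0,0.1,0,0,0,0,0],[0,0.1,0,0,0,0,0],[0,0,0,0,0,0,0]])

```text
clock: 43.53
eef_pos: [597.1, -276.4, 54.9]
tool_rot: [-1.571, 1.567, -3.105]
force: [-4.1, 0.8, 8.0]
width: 27.9
```

Emit:
arm_command(series=[[0,0.1,0,0,0,0,0],[0,0.1,0,0,0,0,0],[0,0,0,0,0,0,0]])

```text
clock: 43.78
eef_pos: [599.1, -276.4, 54.9]
tool_rot: [-1.539, 1.567, -3.074]
force: [-4.7, -0.6, 7.0]
width: 28.2
```

Emit:
arm_command(series=[[0,0.1,0,0,0,0,0],[0,0.1,0,0,0,0,0],[0,0,0,0,0,0,0]])

```text
clock: 44.03
eef_pos: [600.5, -276.6, 55.0]
tool_rot: [-1.566, 1.566, -3.101]
force: [-5.4, 1.0, 8.6]
width: 27.9
```

Emit:
arm_command(series=[[0,0.1,0.2,0,0,0,0],[0,0,0.2,0,0,0,0],[0,0,0,0,0,0,0]])

```text
clock: 44.28
eef_pos: [600.6, -275.8, 55.2]
tool_rot: [-0.92, 1.564, -2.457]
force: [-6.4, -4.9, 7.1]
width: 27.7
```

Emit:
arm_command(series=[[0,0,0.2,0,0,0,0],[0,0,0.2,0,0,0,0],[0,0,0,0,0,0,0]])

```text
clock: 44.53
eef_pos: [600.5, -273.6, 55.4]
tool_rot: [-0.674, 1.563, -2.211]
force: [-6.2, -7.1, 7.3]
width: 27.8
```

Emit:
arm_command(series=[[0,0,0.1,0,0,0,0],[0,0,0.1,0,0,0,0],[0,0,0,0,0,0,0]])

```text
clock: 44.78
eef_pos: [600.4, -272.1, 55.4]
tool_rot: [-0.645, 1.562, -2.183]
force: [-7.5, -8.1, 6.7]
width: 28.0
```

Emit:
arm_command(series=[[0,0,0.1,0,0,0,0],[0,0,0,0,0,0,0]])

```text
clock: 44.95
eef_pos: [600.4, -271.2, 55.4]
tool_rot: [-0.633, 1.562, -2.171]
force: [-6.6, -7.8, 7.3]
width: 28.0
```

Emit:
arm_command(series=[[0,0,0.1,0,0,0,0],[0,0,0,0,0,0,0]])

```text
clock: 45.12
eef_pos: [600.4, -270.3, 55.4]
tool_rot: [-0.633, 1.562, -2.172]
force: [-6.7, -9.2, 6.2]
width: 28.0
```

Emit:
arm_command(series=[[0,0,0.1,0,0,0,0],[0,0,0,0,0,0,0]])

```text
clock: 45.28
eef_pos: [600.4, -269.3, 55.4]
tool_rot: [-0.639, 1.562, -2.177]
force: [-6.2, -7.9, 7.4]
width: 27.9
```

Emit:
arm_command(series=[[0,0,0.1,0,0,0,0],[0,0,0,0,0,0,0]])

```text
clock: 45.45
eef_pos: [600.3, -268.4, 55.4]
tool_rot: [-0.641, 1.562, -2.179]
force: [-6.2, -8.6, 8.3]
width: 28.1
```

Emit:
arm_command(series=[[0,0,0.1,0,0,0,0],[0,0,0,0,0,0,0]])

```text
clock: 45.62
eef_pos: [600.3, -267.7, 55.4]
tool_rot: [-0.613, 1.562, -2.152]
force: [-7.4, -9.3, 7.0]
width: 27.5
```

```bash
python3 -c "
from h import *
s=st(); im=snap('wrist','w31'); cv2.imwrite('pics/w31c.png',cv2.resize(im[0:240,130:400],None,fx=2.5,fy=2.5,interpolation=2))"
```

```text
t45.62 p [ 600.31 -267.66   55.43] w27.5 F [-7.38 -9.27  6.98] 
q [ 0.36  0.85  0.03  1.62 -0.02  0.67  0.42] tooly yaw 1.87 toolx [-0.01 -0.01 -1.  ]
```

View pics/w31c.png

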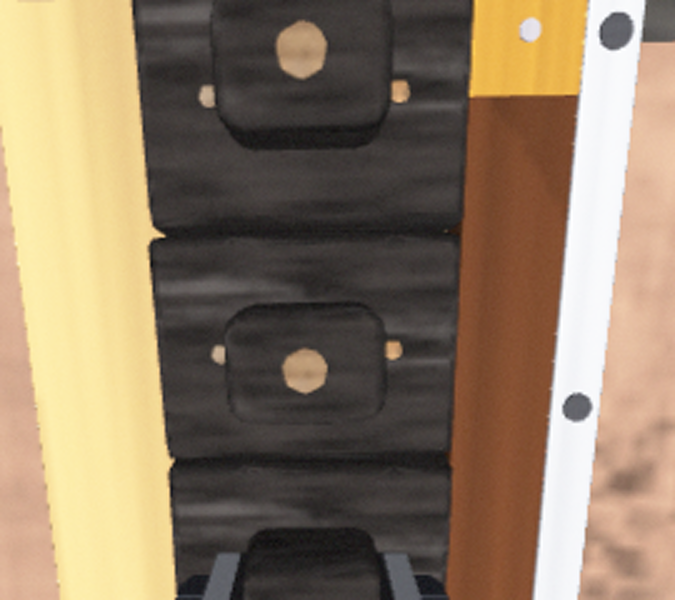

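Emit:
arm_command(series=[[0,0,0.1,0,0,0,0],[0,0,0,0,0,0,0]])

```text
clock: 45.83
eef_pos: [600.3, -267.3, 55.5]
tool_rot: [-0.54, 1.561, -2.078]
force: [-7.8, -9.4, 7.4]
width: 27.4
```

Emit:
arm_command(series=[[0,0,0.1,0,0,0,0],[0,0,0,0,0,0,0]])

```text
clock: 46.0
eef_pos: [600.3, -267.0, 55.6]
tool_rot: [-0.482, 1.56, -2.021]
force: [-6.5, -11.4, 6.8]
width: 28.0
```

Emit:
arm_command(series=[[0,0,0.1,0,0,0,0],[0,0,0,0,0,0,0]])

```text
clock: 46.17
eef_pos: [600.4, -266.8, 55.8]
tool_rot: [-0.413, 1.559, -1.951]
force: [-6.4, -11.4, 7.4]
width: 28.1
```

Emit:
arm_command(series=[[0,0,-0.1,0,0,0,0],[0.5,0,0,0,0,0,0],[0.5,0,0,0,0,0,0],[0.5,0,0,0,0,0,0],[0.5,0,0,0,0,0,0],[0.5,0,0,1,0,0,0],[0.5,0,0,2,0,0,0],[0.5,0,0,3,0,0,0],[0.5,0,0,3,0,0,0],[0.5,-0.5,-1,3,0,0,0],[0.5,-0.5,-1,0,0,0,0],[0.5,0,0,0,0,0,0],[0.5,0,0,0,0,0,0]])

```text
clock: 47.25
eef_pos: [593.0, -279.0, 174.3]
tool_rot: [-1.769, 1.569, 2.979]
force: [0.1, -0.1, -0.8]
width: 42.6
```

```bash
python3 -c "
from h import *
s=st(); im=snap('wrist','w32')"
```

```text
t47.25 p [ 592.99 -278.96  174.25] w42.6 F [ 0.13 -0.15 -0.8 ] 
q [ 0.38  0.7   0.02  1.56 -0.02  0.89  0.45] tooly yaw 2.03 toolx [-0.  0. -1.]
```

View pics/w32.png

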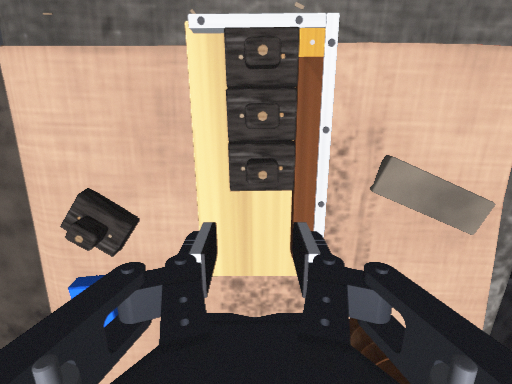

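Emit:
arm_command(series=[[0.6,-2.6,-1,0,0,0,-5.4],[0.6,-2.6,-1,0,0,0,-5.4],[0.6,-2.6,-1,0,0,0,-5.4],[0.6,-2.6,-1,0,0,0,-5.4],[0.6,-2.6,-0.9,-1,0,0,-5.3],[0.6,-2.6,-0.9,-2,0,0,-5.3],[0.6,-2.6,-0.9,-3,0,0,-5.3],[0.6,0,0,-1.5,0,0,0],[0.6,0,0,0,0,0,0],[0.6,0,0,0,0,0,0]])

```text
clock: 48.13
eef_pos: [411.8, -344.2, 97.8]
tool_rot: [-1.869, 1.566, 2.227]
force: [0.8, -0.5, -0.2]
width: 51.6
```

```bash
python3 -c "
from h import *
s=st(); im=snap('wrist','w33')"
```

```text
t48.13 p [ 411.76 -344.23   97.81] w51.6 F [ 0.8  -0.54 -0.19] 
q [ 0.54  0.67  0.15  1.95 -0.19  0.54  0.21] tooly yaw -35.31 toolx [-0.  0. -1.]
```

View pics/w33.png

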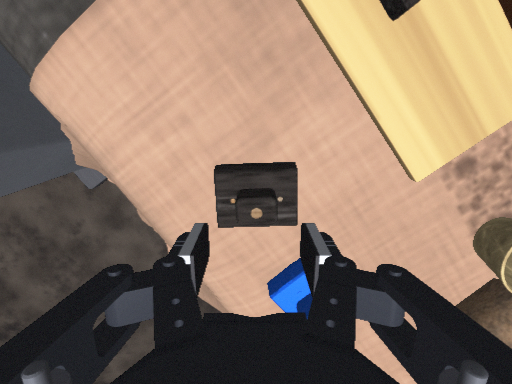

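Emit:
arm_command(series=[[0.55,0,0,-2,0,0,1.5],[0.55,0,0,-2,0,0,0],[0.55,0,0,-1.2,0,0,0],[0.55,0,0,-0.5,0,0,0],[0.55,0,0,0,0,0,0],[0.55,0,0,-0.2,0,0,0],[0,0,0,0,0,0,0],[0,0,0,0,0,0,0],[0,0,0,0,0,0,0],[0,0,0,0,0,0,0],[0,0,0,0,0,0,0],[0,0,0,0,0,0,0]])

```text
clock: 49.18
eef_pos: [412.5, -346.1, 41.2]
tool_rot: [2.129, 1.57, -0.033]
force: [0.9, 0.3, 6.5]
width: 27.9
```

```bash
python3 -c "
from h import *
s=st(); im=snap('wrist','w34')"
```

```text
t49.18 p [ 412.47 -346.12   41.24] w27.9 F [0.91 0.27 6.53] 
q [ 0.57  0.76  0.12  1.97 -0.2   0.41  0.25] tooly yaw -33.89 toolx [ 0. -0. -1.]
```

View pics/w34.png

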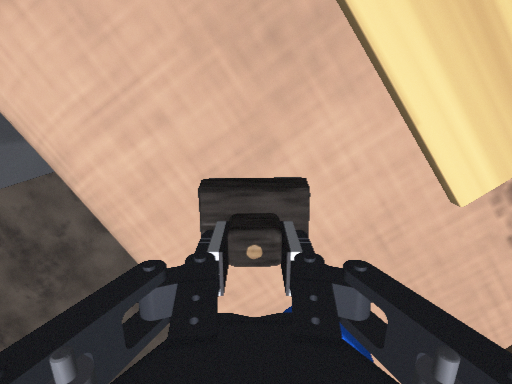

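Emit:
arm_command(series=[[0,0,0,0.5,0,0,0],[0,0,0,1.5,0,0,0],[0,0,0,2.5,0,0,0],[0,0,0,3,0,0,0],[0,0,0,2.5,0,0,0],[0,1.2,0,0,0,0,4.5],[0,2.5,0.3,0,0,0,4.5],[0,2.5,0.3,0,0,0,4.5],[0,2.5,0.3,0,0,0,4.5],[0,2.5,0.3,0,0,0,4.5],[0,2.5,0.3,0,0,0,4.5],[0,2.5,0.3,0,0,0,4.5],[0,1.8,0,0,0,0,4.5],[0,0,0,-2,0,0,0],[0,0,0,-3,0,0,0],[0,0,0,-1,0,0,0],[0,0,0,0,0,0,0],[0,0,0,0,0,0,0]])

```text
clock: 50.73
eef_pos: [590.9, -327.8, 80.0]
tool_rot: [-1.778, 1.568, 2.97]
force: [0.1, 0.1, -0.2]
width: 27.8
```

```bash
python3 -c "
from h import *
s=st(); im=snap('wrist','w35')"
```

```text
t50.73 p [ 590.89 -327.82   79.97] w27.8 F [ 0.1   0.1  -0.16] 
q [ 0.46  0.84  0.01  1.55 -0.01  0.75  0.51] tooly yaw 2.08 toolx [-0.  0. -1.]
```

View pics/w35.png

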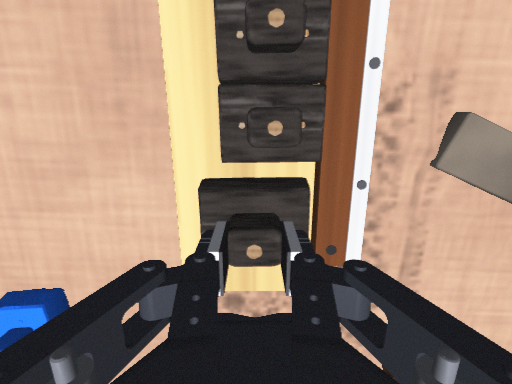

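Emit:
arm_command(series=[[0,0,0,-1.2,0,0,0],[0,0,0,-0.6,0,0,0],[0,0,0,-0.4,0,0,0],[0,0,0,0,0,0,0],[0,0,0,-0.2,0,0,0],[0,0,0,0,0,0,0]])

```text
clock: 51.28
eef_pos: [591.5, -327.7, 55.9]
tool_rot: [-1.762, 1.569, 2.987]
force: [-0.1, 0.8, -0.4]
width: 28.1
```

Emit:
arm_command(series=[[0,0,0,-0.1,0,0,0],[0,0,0,0,0,0,0]])

```text
clock: 51.45
eef_pos: [591.8, -327.8, 55.3]
tool_rot: [-1.576, 1.57, -3.11]
force: [-0.1, 0.7, -0.6]
width: 28.4
```

Emit:
arm_command(series=[[0,0,0,-0.1,0,0,0],[0,0,0,0,0,0,0]])

```text
clock: 51.62
eef_pos: [591.8, -327.8, 55.3]
tool_rot: [-1.519, 1.57, -3.053]
force: [-1.3, 0.5, 6.1]
width: 27.9
```

Contact with the plate. I'll push to the rail next.

Emit:
arm_command(series=[[0,0.2,0,0,0,0,0],[0,0.2,0,0,0,0,0],[0,0.2,0,0,0,0,0],[0,0,0,0,0,0,0]])

```text
clock: 51.95
eef_pos: [596.1, -328.6, 55.3]
tool_rot: [-1.491, 1.567, -3.025]
force: [-4.9, 1.0, 9.1]
width: 27.9
```

Emit:
arm_command(series=[[0,0.1,0,0,0,0,0],[0,0.1,0,0,0,0,0],[0,0,0,0,0,0,0]])

```text
clock: 52.2
eef_pos: [597.6, -328.7, 55.4]
tool_rot: [-1.508, 1.566, -3.043]
force: [-5.7, 0.7, 8.6]
width: 28.1
```

Emit:
arm_command(series=[[0,0.1,0,0,0,0,0],[0,0.1,0,0,0,0,0],[0,0,0,0,0,0,0]])

```text
clock: 52.45
eef_pos: [599.7, -328.9, 55.3]
tool_rot: [-1.442, 1.566, -2.977]
force: [-4.7, 0.6, 8.6]
width: 28.1
```

Emit:
arm_command(series=[[0,0.1,0,0,0,0,0],[0,0,0,0,0,0,0]])

```text
clock: 52.62
eef_pos: [600.5, -328.9, 55.4]
tool_rot: [-1.466, 1.566, -3.001]
force: [-6.2, 0.6, 9.8]
width: 27.8
```

Emit:
arm_command(series=[[0,0.1,0,0,0,0,0],[0,0,0,0,0,0,0]])

```text
clock: 52.78
eef_pos: [601.6, -329.0, 55.3]
tool_rot: [-1.443, 1.566, -2.978]
force: [-5.4, 0.2, 8.6]
width: 27.8
```

Emit:
arm_command(series=[[0,0.1,0,0,0,0,0],[0,0,0,0,0,0,0]])

```text
clock: 52.95
eef_pos: [602.4, -329.0, 55.4]
tool_rot: [-1.454, 1.566, -2.989]
force: [-6.4, -0.7, 10.1]
width: 27.5
```

Emit:
arm_command(series=[[0,0.1,0,0,0,0,0],[0,0,0,0,0,0,0]])

```text
clock: 53.12
eef_pos: [602.5, -329.0, 55.4]
tool_rot: [-1.545, 1.564, -3.081]
force: [-7.7, 1.1, 10.7]
width: 28.1
```

Rail contact. I'll push it left (+y) against block 3.

Emit:
arm_command(series=[[0,0,0.2,0.05,0,0,0],[0,0,0.2,0,0,0,0],[0,0,0.2,0,0,0,0],[0,0,0,0,0,0,0]])

```text
clock: 53.45
eef_pos: [602.6, -326.8, 55.7]
tool_rot: [-0.725, 1.563, -2.262]
force: [-5.6, -5.4, 5.9]
width: 27.8
```

Emit:
arm_command(series=[[0,0,0.1,0,0,0,0],[0,0,0.1,0,0,0,0],[0,0,0,0,0,0,0]])

```text
clock: 53.7
eef_pos: [602.6, -325.4, 55.8]
tool_rot: [-0.657, 1.563, -2.195]
force: [-5.8, -7.0, 6.2]
width: 28.0
```

Emit:
arm_command(series=[[0,0,0.1,0,0,0,0],[0,0,0,0,0,0,0]])

```text
clock: 53.87
eef_pos: [602.5, -324.5, 55.8]
tool_rot: [-0.648, 1.563, -2.186]
force: [-5.9, -6.5, 5.5]
width: 27.9
```

Emit:
arm_command(series=[[0,0,0.1,0,0,0,0],[0,0,0,0,0,0,0]])

```text
clock: 54.03
eef_pos: [602.5, -323.6, 55.8]
tool_rot: [-0.652, 1.563, -2.19]
force: [-6.3, -6.6, 5.7]
width: 27.5
```

Emit:
arm_command(series=[[0,0,0.1,0,0,0,0],[0,0,0.1,0,0,0,0],[0,0,0,0,0,0,0]])

```text
clock: 54.28
eef_pos: [602.5, -321.6, 55.8]
tool_rot: [-0.656, 1.563, -2.194]
force: [-5.0, -6.5, 6.2]
width: 27.5
```

Emit:
arm_command(series=[[0,0,0.1,0,0,0,0],[0,0,0,0,0,0,0]])

```text
clock: 54.45
eef_pos: [602.4, -320.7, 55.8]
tool_rot: [-0.654, 1.563, -2.192]
force: [-6.2, -7.2, 6.2]
width: 27.6
```

Emit:
arm_command(series=[[0,0,0.1,0,0,0,0],[0,0,0,0,0,0,0]])

```text
clock: 54.62
eef_pos: [602.4, -319.8, 55.8]
tool_rot: [-0.657, 1.563, -2.196]
force: [-5.8, -7.7, 6.3]
width: 27.7
```

Emit:
arm_command(series=[[0,0,0.1,0,0,0,0],[0,0,0,0,0,0,0]])

```text
clock: 54.78
eef_pos: [602.3, -318.8, 55.8]
tool_rot: [-0.656, 1.562, -2.194]
force: [-6.3, -6.5, 5.7]
width: 28.0
```

Emit:
arm_command(series=[[0,0,0.1,0,0,0,0],[0,0,0,0,0,0,0]])

```text
clock: 54.95
eef_pos: [602.3, -318.0, 55.8]
tool_rot: [-0.644, 1.562, -2.182]
force: [-6.8, -7.0, 5.4]
width: 27.8
```

Emit:
arm_command(series=[[0,0,0.1,0,0,0,0],[0,0,0,0,0,0,0]])

```text
clock: 55.12
eef_pos: [602.3, -317.6, 55.9]
tool_rot: [-0.569, 1.562, -2.108]
force: [-5.7, -8.0, 5.6]
width: 27.9
```

Emit:
arm_command(series=[[0,0,0.1,0,0,0,0],[0,0,0,0,0,0,0]])

```text
clock: 55.28
eef_pos: [602.3, -317.3, 56.0]
tool_rot: [-0.496, 1.561, -2.034]
force: [-5.5, -9.0, 6.3]
width: 28.0
```

```bash
python3 -c "
from h import *
s=st(); im=snap('wrist','w36'); cv2.imwrite('pics/w36c.png',cv2.resize(im[0:240,130:400],None,fx=2.5,fy=2.5,interpolation=2))"
```

```text
t55.28 p [ 602.32 -317.3    55.96] w28.0 F [-5.49 -9.05  6.27] 
q [ 0.43  0.88  0.02  1.55 -0.01  0.72  0.48] tooly yaw 1.85 toolx [-0.   -0.01 -1.  ]
```

View pics/w36c.png

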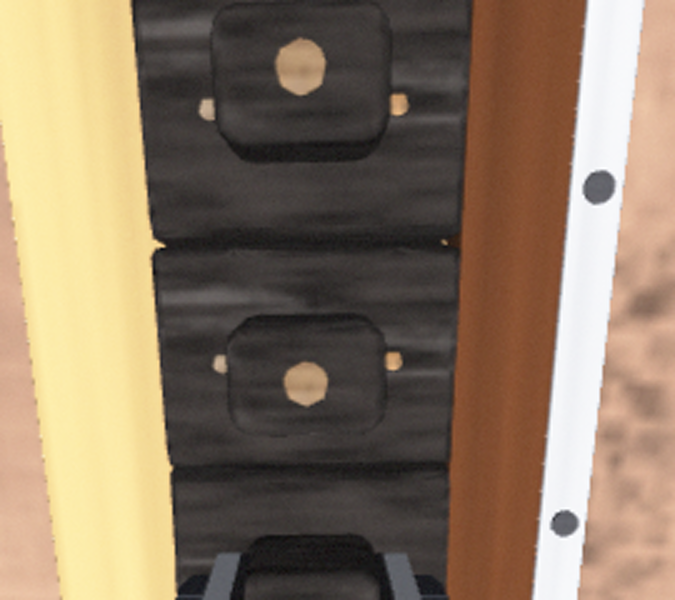

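Emit:
arm_command(series=[[0,0,0.15,0,0,0,0],[0,0,0,0,0,0,0],[0,0,0,0,0,0,0]])

```text
clock: 55.58
eef_pos: [602.3, -316.8, 56.1]
tool_rot: [-0.416, 1.56, -1.954]
force: [-6.4, -10.0, 5.6]
width: 27.7
```

Emit:
arm_command(series=[[0,0,-0.15,0,0,0,0],[0.5,0,0,0,0,0,0],[0.5,0,0,0,0,0,0],[0.5,0,0,0,0,0,0],[0.5,0,0,0,0,0,0],[0.5,0,0,1,0,0,0],[0.5,0,0,2,0,0,0],[0.5,0,0,3,0,0,0],[0.5,0,0,3,0,0,0],[0.5,-0.5,-1,3,0,0,0],[0.5,-0.5,-1,0,0,0,0],[0.5,0,0,0,0,0,0],[0.5,0,0,0,0,0,0]])

```text
clock: 56.67
eef_pos: [594.9, -330.0, 174.7]
tool_rot: [-1.751, 1.569, 2.997]
force: [-0.2, -0.0, -0.5]
width: 42.6
```

```bash
python3 -c "
from h import *
s=st(); im=snap('wrist','w37')"
```

```text
t56.67 p [ 594.94 -330.02  174.72] w42.6 F [-0.21 -0.02 -0.46] 
q [ 0.46  0.73  0.02  1.48 -0.01  0.93  0.51] tooly yaw 2.03 toolx [-0.  0. -1.]
```

View pics/w37.png

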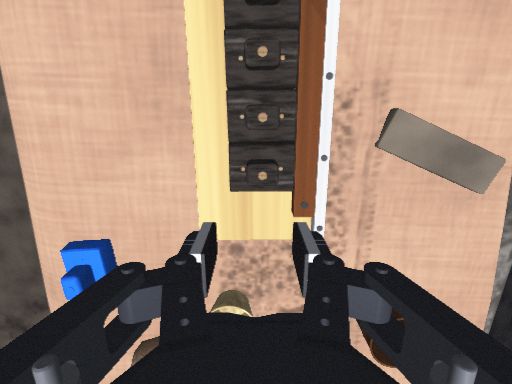

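Emit:
arm_command(series=[[0.5,0,0.7,0.2,0,0,-6.9],[0.5,0,0.7,0.2,0,0,-6.9],[0.5,0,0.7,0.2,0,0,-6.9],[0.5,0,0.7,0.2,0,0,-6.9],[0.5,0,0.7,0.2,0,0,-6.9],[0.5,0,0.7,0.2,0,0,-6.9],[0.5,0,0.7,0.2,0,0,-6.9],[0.5,0,0.7,0.2,0,0,-6.9],[0.5,0,0.7,0,0,0,-6.9],[0.5,0,0.7,0,0,0,-6.9],[0.5,0,0.7,0,0,0,-6.9],[0.5,0,0.7,0,0,0,-6.9],[0.5,0,0.7,0,0,0,-7.1],[0.5,0,0,0,0,0,0],[0.5,0,0,0,0,0,0]])

```text
clock: 57.97
eef_pos: [595.4, -237.0, 189.1]
tool_rot: [-0.917, 1.568, 2.268]
force: [0.3, -0.7, -0.6]
width: 42.5
```

```bash
python3 -c "
from h import *
s=st(); im=snap('wrist','w38');cv2.imwrite('pics/w38c.png',cv2.resize(im[60:260,120:400],None,fx=2.8,fy=2.8,interpolation=2))"
```

```text
t57.97 p [ 595.41 -236.95  189.14] w42.5 F [ 0.32 -0.67 -0.57] 
q [ 0.07  0.7   0.46  1.59 -0.37  0.93 -0.87] tooly yaw -87.48 toolx [-0.  0. -1.]
```

View pics/w38.png

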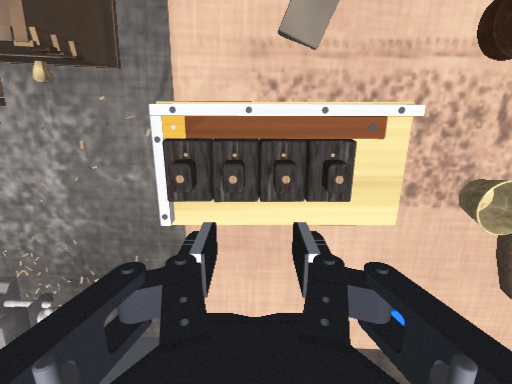

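View pics/w38c.png

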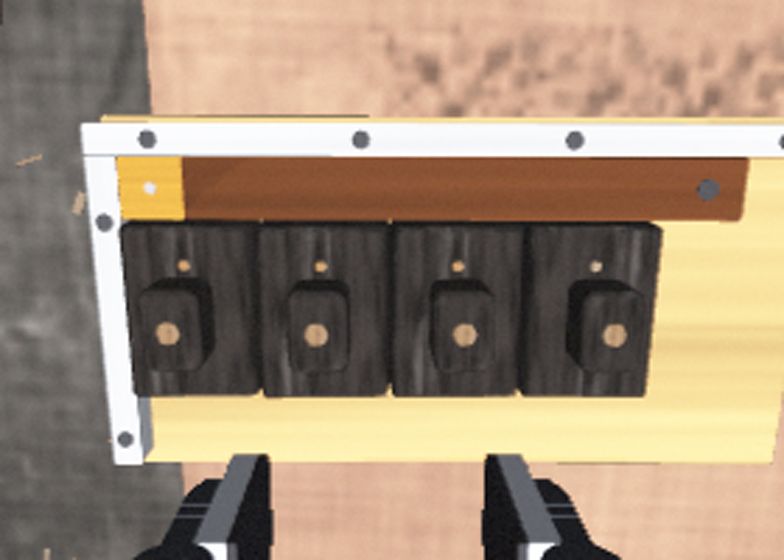

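Run:
```python
from h import *
C=cam('wrist'); g=lambda l,z:unproj(C,crop2px(l,(120,60),2.8),z)[:,:2]
d=g([[167.5,334],[316,334.5],[464.5,335],[614.5,335]],72);print(d,np.linalg.norm(np.diff(d,axis=0),axis=1))
p=g([[184,266.5],[320.5,266.5],[458,266.5],[596.5,266.5]],42);print(p,np.linalg.norm(np.diff(p,axis=0),axis=1))
im=cv2.imread('pics/w38.png')
cv2.imwrite('pics/w38d.png',cv2.resize(im[95:215,150:360],None,fx=3.8,fy=3.8,interpolation=2))
```

```text
[[ 594.27 -162.6 ]
 [ 596.33 -214.87]
 [ 598.39 -267.13]
 [ 600.65 -319.9 ]] [52.31 52.31 52.82]
[[ 613.14 -161.63]
 [ 615.38 -213.87]
 [ 617.63 -266.48]
 [ 619.9  -319.44]] [52.29 52.65 53.01]
```

View pics/w38d.png

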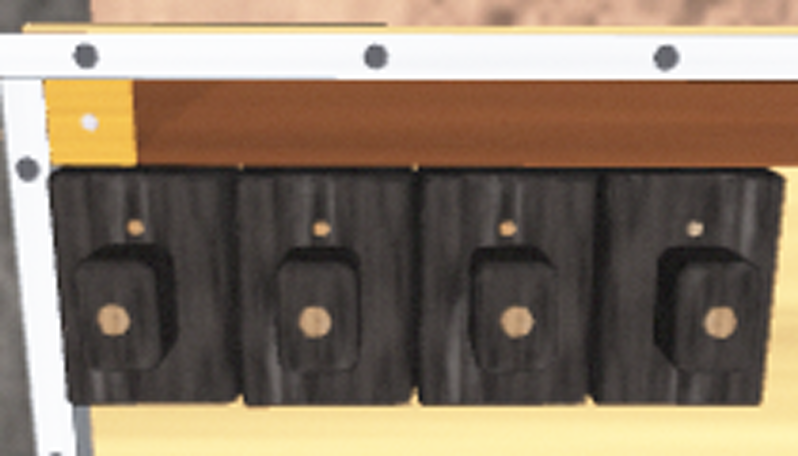

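Emit:
arm_command(series=[[0,0.1,-3,0,0,0,0],[0,0.1,-3.5,0,0,0,0],[0,0.1,-3.5,0,0,0,0],[0,0.1,-3.8,0,0,0,0],[0,0.1,0,-2,0,0,0],[0,0.1,0,-3,0,0,0],[0,0,0,-3.5,0,0,0],[0,0,0,-3.5,0,0,0],[0,0,0,-2.5,0,0,0],[0,0,0,-1,0,0,0],[0,0,0,0,0,0,0],[0,0,0,0,0,0,0]])

```text
clock: 59.02
eef_pos: [601.6, -377.6, 36.0]
tool_rot: [-2.108, 1.57, 1.073]
force: [0.1, -0.4, 0.7]
width: -0.1
```

```bash
python3 -c "
from h import *
s=st(); im=snap('wrist','w39')"
```

```text
t59.02 p [ 601.6  -377.57   35.96] w-0.1 F [ 0.07 -0.44  0.69] 
q [ 0.33  0.97  0.37  1.47 -0.44  0.79 -0.67] tooly yaw -87.77 toolx [ 0.  0. -1.]
```

View pics/w39.png

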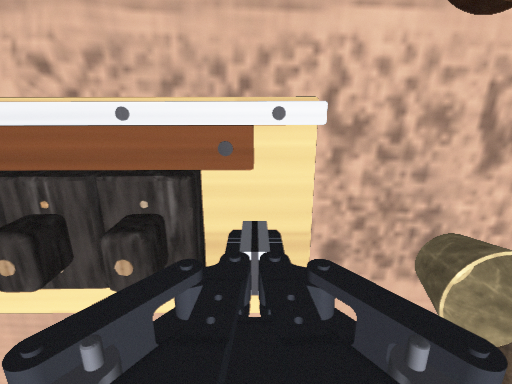

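Emit:
arm_command(series=[[0,0,0,3,0,0,0],[0,0,0,3,0,0,0],[0,0,0,0,0,0,6.9],[0,0,0,0,0,0,6.9],[0,0,0,0,0,0,6.9],[0,0,0,0,0,0,6.9],[0,0,0,0,0,0,6.9],[0,0,0,0,0,0,6.9],[0,0,0,0,0,0,6.9],[0,0,0,0,0,0,6.9],[0,0,0,0,0,0,6.9],[0,0,0,0,0,0,6.9],[0,0,0,0,0,0,6.9],[0,0,0,0,0,0,6.9],[0,0,0,0,0,0,7],[0,0,0,-2,0,0,0],[0,0,0,-3,0,0,0],[0,0,0,-1.5,0,0,0],[0,0,0,0,0,0,0],[0,0,0,0,0,0,0]])

```text
clock: 60.73
eef_pos: [601.5, -377.1, 31.1]
tool_rot: [-1.406, 1.569, -2.942]
force: [0.5, -0.9, -0.1]
width: -0.5
```

```bash
python3 -c "
from h import *
s=st(); im=snap('wrist','w40')"
```

```text
t60.73 p [ 601.52 -377.1    31.13] w-0.5 F [ 0.45 -0.88 -0.07] 
q [ 0.53  0.94 -0.01  1.46  0.02  0.74  0.54] tooly yaw 2.00 toolx [-0. -0. -1.]
```

View pics/w40.png

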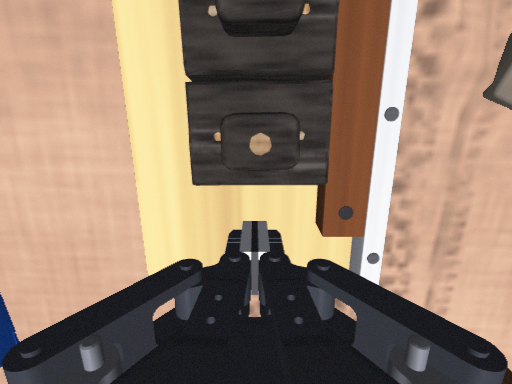

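Emit:
arm_command(series=[[0,0,0,-0.6,0,0,0],[0,0,0.6,0,0,0,0],[0,0,0.5,0,0,0,0],[0,0,0.3,0,0,0,0],[0,0,0.2,0,0,0,0],[0,0,0,0,0,0,0]])

```text
clock: 61.28
eef_pos: [602.0, -359.6, 24.9]
tool_rot: [-2.107, 1.57, 2.641]
force: [-0.4, -1.1, -0.2]
width: -0.2
```

Emit:
arm_command(series=[[0,0,0.2,0,0,0,0],[0,0,0,0,0,0,0]])

```text
clock: 61.45
eef_pos: [601.6, -358.5, 24.6]
tool_rot: [-1.788, 1.569, 2.959]
force: [1.1, -0.1, 0.4]
width: 0.3
```

Emit:
arm_command(series=[[0,0,0.2,0,0,0,0],[0,0,0,0,0,0,0]])

```text
clock: 61.62
eef_pos: [601.5, -356.4, 24.5]
tool_rot: [-1.906, 1.569, 2.841]
force: [0.3, -0.7, -0.2]
width: -0.2
```

Emit:
arm_command(series=[[0,0,0.2,0,0,0,0],[0,0,0,0,0,0,0]])

```text
clock: 61.78
eef_pos: [601.5, -355.5, 24.6]
tool_rot: [-0.878, 1.569, -2.414]
force: [0.7, -2.2, -1.0]
width: -0.1
```

Emit:
arm_command(series=[[0,0,0.2,0,0,0,0],[0,0,0,0,0,0,0]])

```text
clock: 61.95
eef_pos: [601.5, -355.2, 25.0]
tool_rot: [-0.17, 1.567, -1.707]
force: [-0.5, -5.0, 0.7]
width: -0.1
```

Emit:
arm_command(series=[[0,0,0.2,0,0,0,0],[0,0,0,0,0,0,0]])

```text
clock: 62.12
eef_pos: [601.5, -354.9, 25.4]
tool_rot: [0.016, 1.565, -1.522]
force: [0.4, -6.9, 1.1]
width: -0.3
```

Emit:
arm_command(series=[[0,0,0.3,0,0,0,0],[0,0,0,0,0,0,0]])

```text
clock: 62.28
eef_pos: [601.5, -354.6, 25.9]
tool_rot: [0.122, 1.561, -1.416]
force: [0.1, -10.9, 1.0]
width: 0.2
```

Emit:
arm_command(series=[[0,0,-1,0,0,0,0],[0,0,-1.5,0,0,0,0],[0,0,0,2,0,0,0],[0,0,0,3,0,0,0],[0,0,0,4,0,0,0],[0,0,0,4,0,0,0],[0.5,0,1,3,0,0,-6.9],[0.5,0,1,0,0,0,-6.9],[0.5,0,1,0,0,0,-6.9],[0.5,0,1,0,0,0,-6.9],[0.5,0,1,0,0,0,-6.9],[0.5,0,1,0,0,0,-6.9],[0.5,0,1,0,0,0,-6.9],[0.5,0,1,0,0,0,-6.9],[0.5,0,1,0,0,0,-6.9],[0.5,0,1,0,0,0,-6.9],[0.5,0,1,0,0,0,-6.9],[0.5,0,1,0,0,0,-6.9],[0.5,0,0.7,0,0,0,-7],[0.5,0,0,0,0,0,0]])

```text
clock: 63.95
eef_pos: [601.9, -241.8, 183.8]
tool_rot: [-1.408, 1.566, 1.773]
force: [0.1, -0.4, 0.1]
width: 42.7
```

```bash
python3 -c "
from h import *
s=st(); im=snap('wrist','w41');cv2.imwrite('pics/w41c.png',cv2.resize(im[90:240,130:400],None,fx=2.9,fy=2.9,interpolation=2))"
```

```text
t63.95 p [ 601.91 -241.84  183.82] w42.7 F [ 0.14 -0.44  0.06] 
q [ 0.1   0.71  0.43  1.57 -0.35  0.93 -0.89] tooly yaw -87.77 toolx [-0.    0.01 -1.  ]
```

View pics/w41c.png

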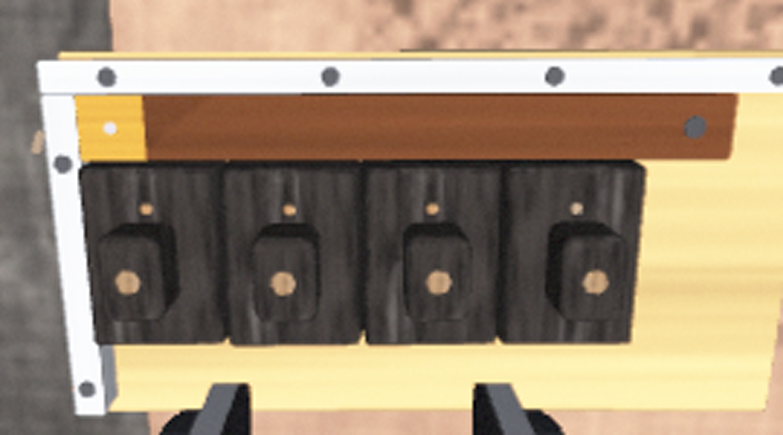

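Emit:
arm_command(series=[[0.45,-3,2,0,-0.5,0,0],[0.45,-3,2,0,0,0,0],[0.45,-1.5,1.3,0,0,0,0],[0.45,0,0,-2,0,0,0],[0.45,0,0,-3.5,0,0,0],[0.45,0,0,-3.5,0,0,0],[0.45,0,0,-3.5,0,0,0],[0.45,0,0,-2,0,0,0],[0.45,0,0,-0.8,0,0,0],[0.45,0,0,0,0,0,0],[0.45,0,0,0,0,0,0]])

```text
clock: 64.92
eef_pos: [526.9, -193.4, 32.0]
tool_rot: [1.655, 1.564, -1.448]
force: [-0.3, -0.5, -0.3]
width: 38.2
```

```bash
python3 -c "
from h import *
s=st(); im=snap('wrist','w42')"
```

```text
t64.92 p [ 526.89 -193.38   32.02] w38.2 F [-0.27 -0.45 -0.29] 
q [ 0.11  0.82  0.29  1.92 -0.47  0.47 -0.8 ] tooly yaw -87.76 toolx [ 0.   -0.01 -1.  ]
```

View pics/w42.png

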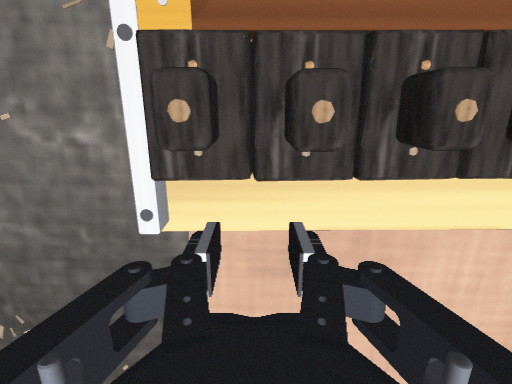

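Emit:
arm_command(series=[[0.45,0.5,0.1,-0.4,0,0,0],[0.45,0.6,0.1,0,0,0,0],[0.45,0.4,0,0,0,0,0],[0.45,0.2,0,0,0,0,0],[0.45,0,0,0,0,0,0]])

```text
clock: 65.38
eef_pos: [544.8, -190.5, 27.9]
tool_rot: [1.759, 1.563, -1.343]
force: [-0.2, 0.1, 0.3]
width: 38.7
```

Emit:
arm_command(series=[[0.45,0.3,0,0,0,0,0],[0.45,0,0,0,0,0,0]])

```text
clock: 65.55
eef_pos: [547.0, -190.7, 27.6]
tool_rot: [1.635, 1.563, -1.468]
force: [-0.5, -0.3, 0.0]
width: 38.3
```

Emit:
arm_command(series=[[0.45,0.3,0,0,0,0,0],[0.45,0,0,0,0,0,0]])

```text
clock: 65.72
eef_pos: [550.1, -190.7, 27.5]
tool_rot: [1.638, 1.563, -1.466]
force: [0.2, -0.6, -0.8]
width: 38.4
```

Emit:
arm_command(series=[[0.45,0.2,0,0,0,0,0],[0.45,0,0,0,0,0,0]])

```text
clock: 65.88
eef_pos: [551.2, -190.8, 27.4]
tool_rot: [1.451, 1.564, -1.652]
force: [-0.4, -0.2, -0.3]
width: 38.7
```

Emit:
arm_command(series=[[0.45,0.2,0,0,0,0,0],[0.45,0,0,0,0,0,0]])

```text
clock: 66.05
eef_pos: [551.5, -190.8, 27.3]
tool_rot: [1.009, 1.564, -2.094]
force: [-4.3, -0.3, 3.4]
width: 38.2
```

Emit:
arm_command(series=[[0.45,0.2,0,0,0,0,0],[0.45,0,0,0,0,0,0]])

```text
clock: 66.22
eef_pos: [551.6, -190.7, 27.3]
tool_rot: [0.623, 1.562, -2.481]
force: [-8.5, 0.4, 6.7]
width: 38.4
```

Emit:
arm_command(series=[[0.45,0.2,0,0,0,0,0],[0.45,0,0,0,0,0,0]])

```text
clock: 66.38
eef_pos: [551.6, -190.7, 27.2]
tool_rot: [0.375, 1.56, -2.729]
force: [-12.0, -0.7, 10.1]
width: 38.4
```

Emit:
arm_command(series=[[0.45,-0.8,0,0,0,0,0],[0.45,-1.0,0,0,0,0,0],[0.45,0,-2.6,0,0,0,0],[0.45,0,-2.6,0,0,0,0],[0.45,0,-2.6,0,0,0,0],[0.45,0,-2.6,0,0,0,0],[0.45,0,0,0,0,0,0],[0.45,0,0,0,0,0,0]])

```text
clock: 67.05
eef_pos: [539.5, -297.3, 27.7]
tool_rot: [1.713, 1.562, -1.393]
force: [-0.6, 0.9, -0.3]
width: 38.4
```

Emit:
arm_command(series=[[0.45,0.5,0,0,0,0,0],[0.45,0.5,0,0,0,0,0],[0.45,0.4,0,0,0,0,0],[0.45,0,0,0,0,0,0]])

```text
clock: 67.38
eef_pos: [555.1, -293.1, 27.4]
tool_rot: [1.667, 1.564, -1.434]
force: [0.5, 0.2, 0.8]
width: 38.3
```

Emit:
arm_command(series=[[0.45,0.3,0,0,0,0,0],[0.45,0,0,0,0,0,0]])

```text
clock: 67.55
eef_pos: [555.6, -293.7, 27.2]
tool_rot: [1.155, 1.565, -1.948]
force: [-2.9, 1.1, 1.0]
width: 38.4
```

Emit:
arm_command(series=[[0.45,0.2,0,0,0,0,0],[0.45,0,0,0,0,0,0]])

```text
clock: 67.72
eef_pos: [555.7, -293.7, 27.2]
tool_rot: [0.682, 1.564, -2.421]
force: [-6.2, 1.9, 4.5]
width: 38.4
```

Both pairs are already hard against the rail. One more light press, then I'll retreat and make the last checks.

Emit:
arm_command(series=[[0.45,0.3,0,0,0,0,0],[0.45,0,0,0,0,0,0]])

```text
clock: 67.88
eef_pos: [555.8, -293.7, 27.0]
tool_rot: [0.253, 1.56, -2.852]
force: [-11.8, 2.7, 9.8]
width: 38.4
```

Emit:
arm_command(series=[[0.45,-0.8,0,0,0,0,0],[0.45,-1.2,0,0,0,0,0],[0.45,-0.5,0,2,0,0,0],[0.45,0,0,4,0,0,0],[0.45,0,0,4,0,0,0],[0.45,0,1,4,0,0,0],[0.45,0,2,4,0,0,0],[0.45,1,2,0,0,0,0],[0.45,1,0,0,0,0,0],[0.45,1,0,0,0,0,0],[0.45,0,0,0,0,0,0],[0.45,0,0,0,0,0,0]])

```text
clock: 68.88
eef_pos: [566.9, -246.0, 204.8]
tool_rot: [1.677, 1.563, -1.426]
force: [-0.7, 0.2, 0.4]
width: 38.3
```

```bash
python3 -c "
from h import *
s=st(); im=snap('wrist','w43')"
```

```text
t68.88 p [ 566.9  -246.05  204.78] w38.3 F [-0.74  0.18  0.42] 
q [ 0.1   0.64  0.43  1.65 -0.32  0.91 -0.88] tooly yaw -87.77 toolx [ 0.   -0.01 -1.  ]
```

View pics/w43.png

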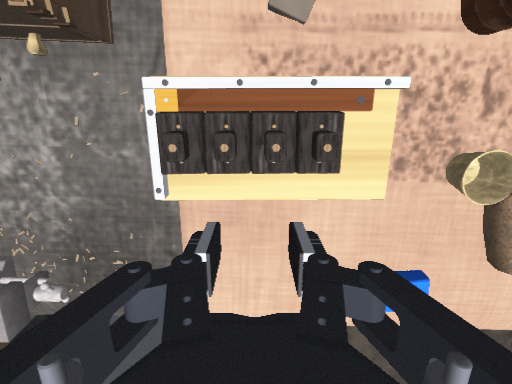

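```bash
python3 -c "
from h import *
im=snap('scene','s43'); cv2.imwrite('pics/s43c.png',cv2.resize(im[80:330,100:400],None,fx=2.4,fy=2.4,interpolation=2))
for l in ['bottle','cup','inking_dabber']:
    for r in ctrl.spot_in(l,'scene')[:2]: print(l,round(r['conf'],2),np.array(r['centre']))"
```

```text
bottle 0.9 [584.6 210.5  58.9]
bottle 0.21 [422.4 196.2  25.1]
cup 0.87 [ 573.4 -520.2   34.3]
inking_dabber 0.93 [423.  196.8  24.5]
```

View pics/s43c.png

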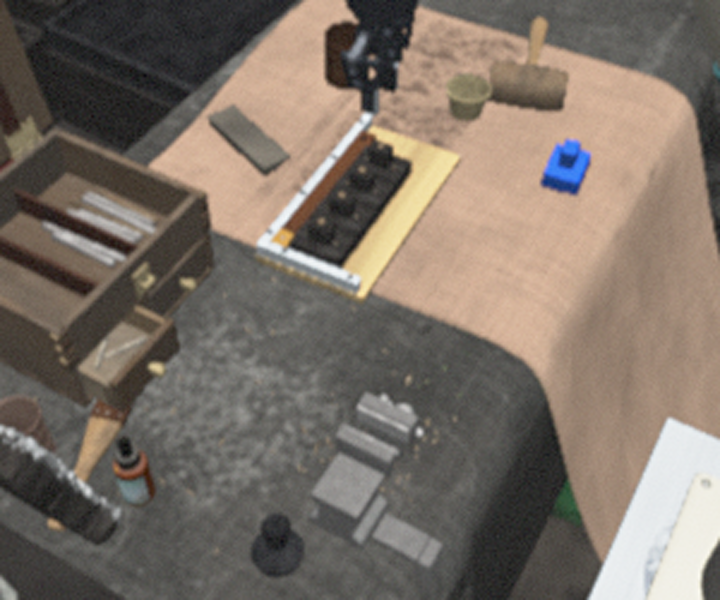

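Everything is in place: the rail and all four blocks are home, the bystanders are undisturbed, and the gripper is clear and empty.

```bash
python3 -c "
from h import *
print(ctrl.finish_job())"
```

```text
the job is handed in; nothing more can be done
None
```

The register board is set up and the job is handed in, at about 69 s of the 210 s allowed. `finish_job` reported no verdict.

- **Rail:** I turned it end for end and pressed it against the far fence. Its brass end is hard against the left-hand stop.
- **Blocks:** All four black blocks stand upright in one row in front of the rail, the first against the stop. The second block had been knocked about 5 cm aside during the run, so I found it again before picking it up. I squeezed the finished row sideways and then against the rail; nothing gave at about 11–12 N.
- **Last checks:** The final wrist and scene pictures show no visible gaps. Block spacing, measured before the final squeeze, was 52.3–53.0 mm, against 52.0–52.4 mm expected. I didn't measure it again after the squeeze. The readings are only good to a few tenths of a millimetre, so the picture and the push test are the better evidence that the row is tight.
- **Bystanders:** The bottle, cup and dabber read within 10 mm of where they started. I took those readings from a different camera than the first ones, good to about 4 mm each. The arm never went near the bottle or dabber again after lifting the rail, or touched the cup. The gripper is empty and clear of everything.

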